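# Load the board caddy and park it on its castors

## Robot

A 7-joint arm with a two-finger parallel gripper is mounted at the origin on the work surface. World frame = base frame: x ahead of the robot, y to its left, z up, the work surface at z = 0. Lengths are in m, angles in rad, forces in N, time in s.
With the tool pointing down it reaches from about 0.4 to 0.85 m from the base axis. Payload 4.5 kg.
Tool frame: the origin (TCP) lies between the finger pads; the fingertips stand 19 mm ahead of it and the grasp point (between the pads) is the TCP (r.tips_ahead is the distance from the TCP to the fingertips, in m); z points along the fingers, y is the line along which they close (so a half turn about z gives the same grasp; the last joint's range is limited). The gripper opens to 88 mm and grips with 3 to 60 N. Pads are 18 mm wide; open, the fingers measure 123 mm over their backs; the gripper's body (75 mm by 187 mm) begins 45 mm behind the grasp point.
Start: joints at [1.196, 0.689, -0.195, 1.565, 0.157, 0.902, -0.215], TCP at [0.248, -0.574, 0.227] pointing down, gripper open.
Joint ranges: [-3.01, 3.01], [-0.46, 2.08], [-1.47, 1.51], [0.13, 2.56], [-1, 4.14], [0.04, 2.09], [-2.66, 2.66]. Speed limits (rad/s): [2.57, 2.57, 3.14, 3.14, 3.14, 3.14, 3.14].

## Interface

Orientations are given as a unit quaternion [x, y, z, w].
In Python, from plant import r, cams, models gives the robot as it stands. The module is installed in compiled form; this text tells all that it offers.
- The arm moves only by the tool jog_arm, never from a script. Its arguments are lists of equal length, an entry for each row: "turn": the turn, a rotation vector about the tool's x, y, z in rad, a list of three; "translation": the shift along the tool's x, y, z in m, a list of three; "grip": the closure, from 0 (fully open) to 1 (shut). In form: {"turn": [[ax, ay, az], ...], "translation": [[tx, ty, tz], ...], "grip": [grip, ...]}. A call has 1 to 20 rows; each row is the pose to reach, as a shift and turn from the pose commanded when the call began, along the tool's axes at that moment; what a row does not reach only later rows make up. A row lasts 1/8 s, in which the tool goes at most 62.5 mm and 10.7 degrees, less where a joint would pass 70% of its speed; a pose out of reach is approached as far as the arm can. A call with a gripper value outside its range is refused whole. The fingers move at their own pace and stop on an object; "force" is the grip in N (left out, the last holds). Time passes only in rows, so rows that repeat a pose let the fingers close. It gives the time, the measured TCP pose, the force, the opening and the grip force at its end, in the units of the state.
- r.get_state(): the state, without advancing time (a new reading comes with each control period).
- cams.snapshot(name): name is "side" or "top" or "wrist"; returns the picture (384x512x3 uint8, red, green, blue); there is no depth.
- cams.camera_params(name): a dict with "fx", "fy", "cx", "cy" (pixels), "eye" and "orientation" of the camera in the world. Camera axes: x right, y up, looking along -z (the intrinsics and any distortion apply to the point x, -y, -z); pixel columns grow to the right and rows downward; lengths in m; the calibration is good to about 2 mm. A picture is of the moment at which its call begins: read the wrist's pose just before it. camera_params takes no time and is no camera call; for the wrist camera it gives the pose at the moment of the call.
- r.finish_job(): hands the job in; it is judged then, once.
Trained networks look in the newest picture that a camera, given by its name, has taken for a name from the list of things; names that differ only in an ending like _2 or _b are one class to them, and where a whole thing is asked for, a point or a joint stands for the part that bears it (a point fixed in the world has none). Each returns a list of dicts, best first, with "p" (0 to 1); they miss things now and then, are a little off and sometimes report something else, mostly with a low value. They report only what shows in the picture. A call takes as long as a camera call.
- models.find_in(camera, name): "position" ([x, y, z] in m, in world coordinates, good to about 4 mm: the middle of the surface that is visible of it).
- models.masks_of(camera, name): "pixels" (384x512 bool, what is visible of it).
- models.place_of(camera, name): "position" ([x, y, z] in m, in world coordinates, good to about 4 mm: a listed point, or the origin of a listed thing).
The state is a dict: "clock": time; "q": joint angles; "qd": joint speeds; "joint_torque": joint torques, N m; "tool_pos": TCP position; "eef_rot": TCP orientation; "contact_force": force on the tool from outside, world axes, zero at the start; "moment": the same for the moment, N m; "opening": opening from 0.0 (shut) to 1.0 (fully open); "finger_force": force on a finger pad.
Only numpy, scipy, OpenCV 4.12 (cv2) and the standard library are available. Lean on these libraries where they do the work, as an engineer would, in place of code of your own. Each camera call takes 0.05 s, during which the arm holds its last target. There are 200 camera calls.

## Task

Clear the black enclosure half out of the white taped outline and set it down flat on the cork mat, and take every copper-clad board out of the bench stand and press each one fully home, upright, into a spring-clip slot of its own on the wheeled caddy. Only then push the loaded caddy straight ahead, nose first with its handle behind, until all four swivel castors trail straight, then steer it into the taped outline and leave it there squarely inside, nose towards the black stop bar, castors still trailing straight back towards the handle. Roll the caddy on its wheels rather than lifting it, and leave everything else on the bench as it is.

Things in the scene. Friction and masses are not known exactly. Their poses are not given: they have to be found in the camera images.
- caddy: Loose caddy on four swivel castors, aluminium deck 204 (x) by 120 (y) mm, its top 38 mm up; 0.75 to 1.2 kg empty, rolls easily (about 1 N). Origin on the bench under the deck's centre; +x is the nose, the handle is at the -x end, z up. Four board slots lie across it (slot points). Tallest: the handle, 122 mm, and seated boards, 118 mm.
- slot0 (a point): Floor of the slot next to the handle, in the middle, on the deck top: x = -46, y = 0, z = 38 mm in the caddy's frame, axes as the caddy's. A board stands here with its width along y (either way round), its origin on this point when home. Slots are 5.5 mm wide between grey teeth (at y 22 to 35 mm each side), straight to 22 mm above the deck, with peaks that flare the mouth, up to 37 mm.
- slot1 (a point): Second slot, alike, at x = -10. Each slot has a sprung steel clip leaf at both ends (y = +-37 at its lower edge, +-44 at its top, 44 mm above the deck). The board's bottom corners spread the leaves on the way down, lead-in 3 mm sideways, 5 to 12 N of downward push; in the last millimetre the leaves spring in over the board's shoulders and lock it.
- slot2 (a point): Third slot, alike, at x = +26 in the caddy's frame.
- slot3 (a point): Slot nearest the nose, alike, at x = +62 in the caddy's frame.
- handle (a point): Centre of the grip of the caddy's handle: an upright black block 16 thick (caddy x), 40 wide (caddy y), 34 high, on a stalk 24 wide, at x = -86, y = 0 in the caddy's frame, 105 mm above the bench (block 88 to 122 mm). Axes as the caddy's. The nearest board slot is 40 mm ahead of it.
- castor_fl (a point): Wheel centre of the front left castor (wheel radius 12 mm). It swings all round an upright axis at (+84, +42) mm in the caddy's frame, 15 mm from that axis. The point's x axis points from the wheel to that axis: it trails straight when this points along the caddy's +x. It swings to trail in about 80 mm of straight travel.
- castor_fr (a point): Wheel centre of the front right castor (wheel radius 12 mm). It swings all round an upright axis at (+84, -42) mm in the caddy's frame, 15 mm from that axis. The point's x axis points from the wheel to that axis: it trails straight when this points along the caddy's +x. It swings to trail in about 80 mm of straight travel.
- castor_rl (a point): Wheel centre of the rear left castor (wheel radius 12 mm). It swings all round an upright axis at (-80, +42) mm in the caddy's frame, 15 mm from that axis. The point's x axis points from the wheel to that axis: it trails straight when this points along the caddy's +x. It swings to trail in about 80 mm of straight travel.
- castor_rr (a point): Wheel centre of the rear right castor (wheel radius 12 mm). It swings all round an upright axis at (-80, -42) mm in the caddy's frame, 15 mm from that axis. The point's x axis points from the wheel to that axis: it trails straight when this points along the caddy's +x. It swings to trail in about 80 mm of straight travel.
- mark: Flat outline of white tape on the bench, eight strips marking the four corners of a rectangle 234 (x) by 150 (y) mm inside; origin at its centre, +x points to the end where the caddy's nose belongs, marked by a black stop bar 16 by 166 mm lying flat just beyond that end. Nothing stands up from the bench.
- stand: Fixed stand on the bench, plywood base 150 (x) by 96 (y) by 8 mm with white comb teeth up to 39 mm high. Origin at the centre of its underside. The boards stand loosely in its four slots at x = -54, -18, +18, +54 mm, y = 0, bottom edges 8 mm above the bench, width along y; lift straight up.
- board0: Copper-clad board with a grip, all four alike (absent: None). Origin: centre of its bottom edge; z up, x through the thickness, y along the width; a half turn about z looks the same. 4 mm thick; 80 wide up to 22 mm, then 70 wide up to 46 mm (a shoulder each side). On top a black grip block 12 (x) by 40 (y), 46 to 80 mm up: pinch its 40 mm length near the top, from above. 60 g.
- board1: Copper-clad board with a grip, all four alike (absent: None). Origin: centre of its bottom edge; z up, x through the thickness, y along the width; a half turn about z looks the same. 4 mm thick; 80 wide up to 22 mm, then 70 wide up to 46 mm (a shoulder each side). On top a black grip block 12 (x) by 40 (y), 46 to 80 mm up: pinch its 40 mm length near the top, from above. 60 g.
- board2: Copper-clad board with a grip, all four alike (absent: None). Origin: centre of its bottom edge; z up, x through the thickness, y along the width; a half turn about z looks the same. 4 mm thick; 80 wide up to 22 mm, then 70 wide up to 46 mm (a shoulder each side). On top a black grip block 12 (x) by 40 (y), 46 to 80 mm up: pinch its 40 mm length near the top, from above. 60 g.
- board3: Copper-clad board with a grip, all four alike (absent: None). Origin: centre of its bottom edge; z up, x through the thickness, y along the width; a half turn about z looks the same. 4 mm thick; 80 wide up to 22 mm, then 70 wide up to 46 mm (a shoulder each side). On top a black grip block 12 (x) by 40 (y), 46 to 80 mm up: pinch its 40 mm length near the top, from above. 60 g.
- enclosure: Loose black plastic enclosure half, an open-topped box 110 (x) by 60 (y) by 34 mm high, walls 3.5 mm, 90 g; origin at the centre of its underside. It starts lying in the taped outline. Pinch it from above across its 60 mm width.
- mat: Fixed cork mat 150 (x) by 100 (y) by 3 mm thick on the bench; origin at the centre of its underside, 3 mm below its top.
- hexrod: Bystander: steel hex spacer rod 90 mm long (its x), 12 mm across flats, lying; origin under its centre. Leave alone.
- terminal: Bystander: tin-plated terminal block 70 by 22 by 24 mm; origin under its centre. Leave alone.
- reel: Bystander: metal reel 60 mm in diameter, 45 mm high; origin under its centre. Leave alone.
- flux: Bystander: small amber bottle 44 mm in diameter, 85 mm high; origin under its centre. Leave alone.

How it is judged:
By the outcome, as a careful person would: the job done as asked, in the order asked, and still so for the second after the job is handed in, with the robot touching nothing.
Of board0, board1, board2, board3 only 3 to 4 are there at a start; the rules pass over those that are not, and their reading is None.
At some moment in a run one of caddy may be knocked a few centimetres aside while the robot is not near it.
It also fails if it takes over 210 s, if anything falls off the work surface, if the arm or the gripper's body presses on something with over 40 N, if the wrist force passes 120 N, or if a joint passes its speed limit or range.

## Working session

There is one attempt and no reset: what is moved stays moved. The work goes in short steps, Python scripts to look and compute and a tool call to move; the robot and the scene stay as the last step left them, time stands still between calls to the robot, and variables do not carry over. Pictures are saved under pics/ and viewed, at most 14 in all, crops included, and the job is handed in when it is done.

Besides the shell and the picture viewer there is one more tool, called after "Call:" by a JSON object that holds its "method" and its "body". jog_arm: Moves the arm, as the interface text tells. Its arguments: {"type":"object","properties":{"turn":{"type":"array"},"translation":{"type":"array"},"grip":{"type":"array"},"force":{"type":"number"}},"required":["turn","translation","grip"]}

```bash
mkdir -p pics; cat > h.py <<'E'
import numpy as np, cv2
from plant import r, cams, models
from scipy.spatial.transform import Rotation as R
def save(cam,name,crop=None,scale=1):
    im=cams.snapshot(cam)[...,::-1]
    if crop: im=im[crop[1]:crop[3],crop[0]:crop[2]]
    if scale!=1: im=cv2.resize(im,None,fx=scale,fy=scale,interpolation=cv2.INTER_CUBIC)
    cv2.imwrite('pics/'+name+'.png',im)
def pix2w(cam,uv,z,p=None):
    p=p or cams.camera_params(cam)
    q=R.from_quat(p['orientation']); e=np.array(p['eye'])
    uv=np.atleast_2d(uv).astype(float)
    d=np.c_[(uv[:,0]-p['cx'])/p['fx'],-(uv[:,1]-p['cy'])/p['fy'],-np.ones(len(uv))]
    d=q.apply(d); return e+d*((z-e[2])/d[:,2])[:,None]
def w2pix(cam,X,p=None):
    p=p or cams.camera_params(cam)
    c=R.from_quat(p['orientation']).inv().apply(np.atleast_2d(X)-np.array(p['eye']))
    return np.c_[p['cx']+p['fx']*c[:,0]/-c[:,2],p['cy']+p['fy']*c[:,1]/c[:,2]]
E
python3 - <<'E'
from h import *
s=r.get_state(); print(s['clock'],s['tool_pos'],s['eef_rot'],R.from_quat(s['eef_rot']).as_matrix().round(3).tolist())
for c in ['top','side','wrist']:
    p=cams.camera_params(c); print(c,p)
save('top','top0',scale=1.5); save('side','side0',scale=1.5)
for n in ['caddy','slot0','slot1','slot2','slot3','handle','castor_fl','castor_fr','castor_rl','castor_rr','mark','stand','board0','enclosure','mat','hexrod','terminal','reel','flux']:
    print(n,[(np.round(d['position'],3).tolist(),round(d['p'],2)) for d in models.place_of('top',n)][:5])
E
```

```text
0.0 [ 0.24812833 -0.57294606  0.22643748] [ 9.79177724e-01  2.03002930e-01 -2.47805384e-04 -8.56284048e-04] [[0.918, 0.398, -0.001], [0.398, -0.918, 0.002], [-0.0, -0.002, -1.0]]
top {'fx': 499.28838777102607, 'fy': 499.28838777102607, 'cx': 249.11367538497896, 'cy': 185.42034540249327, 'eye': array([ 0.39360775, -0.00859059,  1.38525155]), 'orientation': array([-0.04212304,  0.04774898,  0.71398385, -0.69726089])}
side {'fx': 458.9437204975846, 'fy': 458.9437204975846, 'cx': 259.651034191862, 'cy': 195.71290705623483, 'eye': array([ 0.35705809, -0.75229074,  0.92425134]), 'orientation': array([ 0.36354217, -0.05572158, -0.12101697,  0.92200167])}
wrist {'fx': 312.29043463732535, 'fy': 312.29043463732535, 'cx': 258.85554569736763, 'cy': 196.85239680983176, 'eye': array([ 0.31517359, -0.54402981,  0.38436316]), 'orientation': array([-0.12308861,  0.08111353, -0.54302023,  0.82667939])}
caddy [([0.476, -0.065, -0.004], 0.75)]
slot0 [([0.478, -0.034, 0.038], 0.97), ([0.47, -0.107, 0.041], 0.93), ([0.478, -0.0, 0.036], 0.73), ([0.473, -0.068, 0.037], 0.61)]
slot1 [([0.478, -0.034, 0.038]
[... 297 characters left out ...]
0.93), ([0.478, -0.0, 0.036], 0.73), ([0.473, -0.068, 0.037], 0.61)]
handle [([0.466, -0.146, 0.105], 0.67), ([0.449, -0.338, 0.007], 0.5), ([0.524, -0.326, 0.011], 0.38)]
castor_fl []
castor_fr []
castor_rl []
castor_rr [([0.449, -0.34, 0.009], 0.27)]
mark []
stand [([0.468, -0.338, -0.004], 0.97)]
board0 [([0.526, -0.323, 0.008], 0.44), ([0.483, -0.33, 0.012], 0.43), ([0.45, -0.339, 0.005], 0.42), ([0.413, -0.351, 0.009], 0.4)]
enclosure [([0.49, 0.283, -0.002], 0.9)]
mat [([0.668, 0.158, -0.003], 0.79)]
hexrod [([0.702, -0.038, -0.001], 0.42)]
terminal [([0.697, -0.192, 0.001], 0.49)]
reel [([0.692, 0.317, -0.0], 0.75)]
flux [([0.698, -0.345, 0.001], 0.64), ([0.466, -0.143, 0.104], 0.35)]
```

View pics/top0.png

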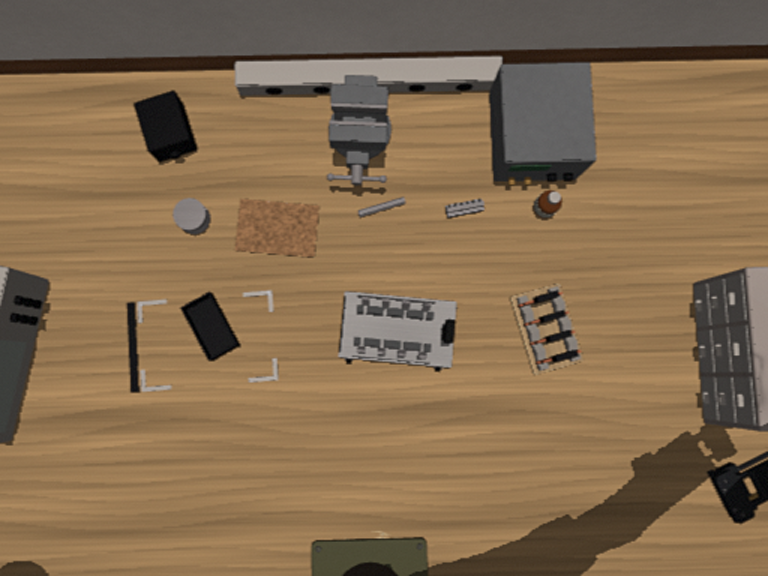

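View pics/side0.png

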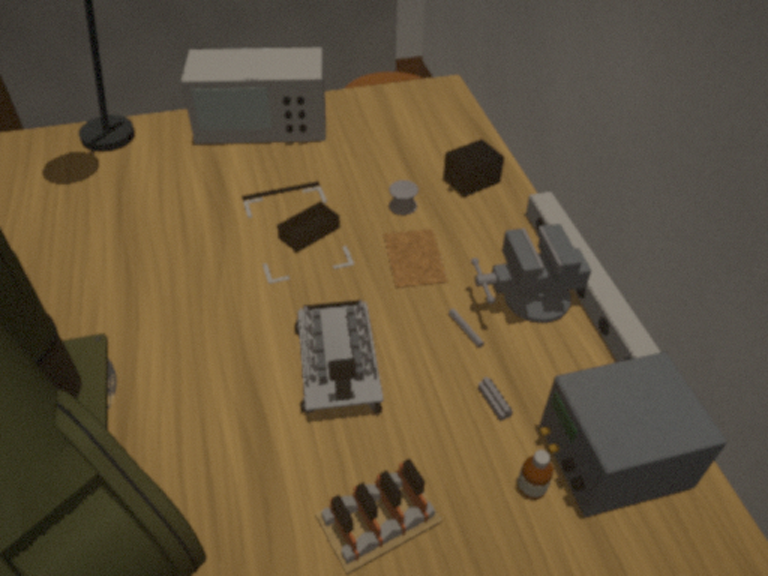

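The top view shows the caddy with its nose to the left (+y) and its handle at about (448,331). Four boards stand in the stand at about (548,328). The enclosure is in the outline at (210,326), and the mat is at (278,228). Next I fit exact poses.

```bash
cat >> h.py <<'E'
from scipy.optimize import minimize
def T2(x,y,a,P):
    P=np.atleast_2d(P).astype(float); c,s=np.cos(a),np.sin(a)
    return np.c_[x+c*P[:,0]-s*P[:,1],y+s*P[:,0]+c*P[:,1],P[:,2]]
def box(dx,dy,z0,z1): return np.array([[i*dx/2,j*dy/2,z] for i in(-1,1) for j in(-1,1) for z in (z0,z1)])
def fit(cam,mask,pts,x,y,a,par=None):
    par=par or cams.camera_params(cam)
    def cost(v):
        h=cv2.convexHull(w2pix(cam,T2(v[0],v[1],v[2],pts),par).astype(np.float32))
        k=4; m=np.zeros((384*k,512*k),np.uint8)
        cv2.fillConvexPoly(m,np.round((h+.5)*k-.5).astype(np.int32),255)
        m=cv2.resize(m,(512,384),interpolation=cv2.INTER_AREA)/255.
        return np.abs(m-mask).sum()/mask.sum()
    best=None
    for d in (-.15,0,.15):
        o=minimize(cost,[x,y,a+d],method='Nelder-Mead',options=dict(initial_simplex=[[x,y,a+d],[x+.01,y,a+d],[x,y+.01,a+d],[x,y,a+d+.1]],xatol=2e-4,fatol=1e-4))
        if best is None or o.fun<best.fun: best=o
    return best.x,best.fun
E
python3 - <<'E'
from h import *
im=cams.snapshot('top')
def mk(n):
    l=models.masks_of('top',n); return l[0]['pixels'],[(round(d['p'],2),int(d['pixels'].sum())) for d in l[:4]]
def rect(m,z):
    c=cv2.convexHull(np.argwhere(m)[:,::-1].astype(np.float32)); w=pix2w('top',c[:,0],z)[:,:2].astype(np.float32)
    return cv2.minAreaRect(w)
for n,P,z in [('enclosure',box(.11,.06,0,.034),.034),('mat',box(.15,.1,0,.003),.003),('stand',box(.15,.096,0,.008),.008)]:
    m,l=mk(n); q=rect(m,z); print(n,l,q)
    a=np.deg2rad(q[2]); 
    if q[1][0]<q[1][1]: a+=np.pi/2
    print(fit('top',m,P,q[0][0],q[0][1],a))
bs=models.masks_of('top','board0'); print([(round(d['p'],2),int(d['pixels'].sum())) for d in bs])
# white tape
hsv=cv2.cvtColor(im,cv2.COLOR_RGB2HSV); m=(hsv[...,1]<60)&(hsv[...,2]>150)
m[:,:80]=0;m[:190]=0;m[265:]=0;m[:,190:]=0
ys,xs=np.nonzero(m); w=pix2w('top',np.c_[xs,ys],0)[:,:2].astype(np.float32); print('tape',len(xs),cv2.minAreaRect(w))
g=im.max(2)<45; g[:,:80]=0; g[:,96]=0; g[:,96:]=0; g[:195]=0; g[265:]=0
ys,xs=np.nonzero(g); w=pix2w('top',np.c_[xs,ys],0)[:,:2].astype(np.float32); print('bar',len(xs),cv2.minAreaRect(w))
for n in ['slot0','handle','caddy']:
    print(n,[(np.round(d['position'],4).tolist(),round(d['p'],2)) for d in models.place_of('top',n)][:4],[(np.round(d['position'],4).tolist(),round(d['p'],2)) for d in models.find_in('top',n)][:2])
E
```

```text
enclosure [(0.93, 1038), (0.62, 474)] ((0.4868980050086975, 0.2759853005409241), (0.11527466028928757, 0.06810898333787918), 26.256662368774414)
(array([0.48746334, 0.27859509, 0.46649555]), np.float64(0.04780686841210473))
mat [(0.57, 1876), (0.35, 3419)] ((0.6695107221603394, 0.1559816598892212), (0.15312553942203522, 0.10263972729444504), 83.40174865722656)
(array([0.67023729, 0.15663012, 1.46028375]), np.float64(0.03714411137589364))
stand [(0.71, 1491)] ((0.468883752822876, -0.3370731472969055), (0.14992986619472504, 0.09795595705509186), 14.556965827941895)
(array([ 0.46958116, -0.33839767,  0.2513024 ]), np.float64(0.3089491195539248))
[(0.55, 141), (0.43, 85), (0.42, 87), (0.4, 36)]
tape 322 ((0.46335306763648987, 0.2885025143623352), (0.1650661826133728, 0.24931873381137848), 3.5836129188537598)
bar 279 ((0.45471543073654175, 0.42509591579437256), (0.1610931009054184, 0.013696745969355106), 3.5173652172088623)
slot0 [([0.4745, -0.0681, 0.0373], 0.97), ([0.4807, 0.0013, 0.0355], 0.89), ([0.475, -0.0327, 0.037], 0.71), ([0.4683, -0.1036, 0.0407], 0.7)] [([0.4714, -0.0593, 0.0408], 0.69)]
handle [([0.7001, -0.1951, 0.0039], 0.66), ([0.4676, -0.1425, 0.1047], 0.65)] [([0.4744, -0.0579, 0.0368], 0.88)]
caddy [([0.4733, -0.0625, -0.0017], 0.95), ([0.6998, -0.3427, 0.001], 0.18)] [([0.4711, -0.0661, 0.0354], 0.56)]
```

```bash
cat >> h.py <<'E'
def plan(*wps):
    """wps: x,y,z,angle(deg) of tool y axis (mod 180 nearest); prints shift(m)/turn from current pose"""
    s=r.get_state(); R0=R.from_quat(s['eef_rot']).as_matrix(); p0=np.array(s['tool_pos'])
    y=R0[:,1]; a0=np.arctan2(y[1],y[0])
    print('t %.2f'%s['clock'],'tcp',p0.round(4),'ang %.1f'%np.rad2deg(a0),'q7 %.2f'%s['q'][6],'F',np.round(s['contact_force'],1),'open %.3f'%s['opening'])
    for w in wps:
        d=(np.deg2rad(w[3])-a0+np.pi/2)%np.pi-np.pi/2; a=a0+d
        ty=np.array([np.cos(a),np.sin(a),0]); tz=np.array([0,0,-1]); Rt=np.c_[np.cross(ty,tz),ty,tz]
        rv=R.from_matrix(R0.T@Rt).as_rotvec()
        print(w,'tr',(R0.T@(np.array(w[:3])-p0)).round(4).tolist(),'turn',rv.round(3).tolist(), 'dist %.3f'%np.linalg.norm(np.array(w[:3])-p0))
E
python3 - <<'E'
from h import *
plan((.46,-.3,.24,-63.3),(.48,0,.24,-63.3),(.4875,.2786,.2,-63.3),(.4875,.2786,.1,-63.3),(.4875,.2786,.025,-63.3))
E
```

```text
t 1.60 tcp [ 0.2485 -0.5735  0.2273] ang -66.6 q7 -0.22 F [ 0.1 -0.3 -0.4] open 1.002
(0.46, -0.3, 0.24, -63.3) tr [0.3028, -0.1669, -0.0128] turn [0.0, -0.0, -0.057] dist 0.346
(0.48, 0, 0.24, -63.3) tr [0.4404, -0.4342, -0.0128] turn [0.0, -0.0, -0.057] dist 0.619
(0.4875, 0.2786, 0.2, -63.3) tr [0.5581, -0.6868, 0.0272] turn [0.0, -0.0, -0.057] dist 0.885
(0.4875, 0.2786, 0.1, -63.3) tr [0.5581, -0.6869, 0.1272] turn [0.0, -0.0, -0.057] dist 0.894
(0.4875, 0.2786, 0.025, -63.3) tr [0.5581, -0.6869, 0.2022] turn [0.0, -0.0, -0.057] dist 0.908
```

Call:
{"method": "jog_arm", "body": {"turn": [[0,0,0],[0,0,0],[0,0,0],[0,0,-0.057],[0,0,-0.057],[0,0,-0.057],[0,0,-0.057],[0,0,-0.057],[0,0,-0.057],[0,0,-0.057],[0,0,-0.057],[0,0,-0.057],[0,0,-0.057],[0,0,-0.057],[0,0,-0.057],[0,0,-0.057],[0,0,-0.057],[0,0,-0.057],[0,0,-0.057],[0,0,-0.057]], "translation": [[0.303,-0.167,-0.013],[0.303,-0.167,-0.013],[0.303,-0.167,-0.013],[0.303,-0.167,-0.013],[0.303,-0.167,-0.013],[0.303,-0.167,-0.013],[0.44,-0.434,-0.013],[0.44,-0.434,-0.013],[0.44,-0.434,-0.013],[0.44,-0.434,-0.013],[0.44,-0.434,-0.013],[0.558,-0.687,0.027],[0.558,-0.687,0.027],[0.558,-0.687,0.027],[0.558,-0.687,0.027],[0.558,-0.687,0.027],[0.558,-0.687,0.027],[0.558,-0.687,0.027],[0.558,-0.687,0.027],[0.558,-0.687,0.027]], "grip": [0,0,0,0,0,0,0,0,0,0,0,0,0,0,0,0,0,0,0,0]}}

```text
clock: 4.1
tool_pos: [0.4878, 0.2773, 0.2005]
eef_rot: [0.973, 0.23, 0.0, 0.0]
contact_force: [1.0, -0.0, 0.0]
opening: 1.004
finger_force: 0.0
```

```bash
python3 - <<'E'
from h import *
par=cams.camera_params('wrist'); save('wrist','w1')
l=models.masks_of('wrist','enclosure'); print([(round(d['p'],2),int(d['pixels'].sum())) for d in l])
if l: print(fit('wrist',l[0]['pixels'],box(.11,.06,0,.034),.4875,.2786,.4665,par))
print([(np.round(d['position'],4).tolist(),round(d['p'],2)) for d in models.place_of('wrist','enclosure')])
plan((.4875,.2786,.1,-63.3),(.4875,.2786,.024,-63.3))
E
```

```text
[(0.76, 5783)]
(array([0.48558819, 0.27915245, 0.4874961 ]), np.float64(0.024399439872784666))
[([0.4873, 0.2805, -0.0018], 0.6)]
t 4.25 tcp [0.4876 0.2781 0.2004] ang -63.4 q7 -1.81 F [-0.8  0.3  0.5] open 1.004
(0.4875, 0.2786, 0.1, -63.3) tr [0.0001, -0.0005, 0.1004] turn [0.0, -0.0, -0.001] dist 0.100
(0.4875, 0.2786, 0.024, -63.3) tr [0.0001, -0.0005, 0.1764] turn [0.0, -0.0, -0.001] dist 0.176
```

View pics/w1.png

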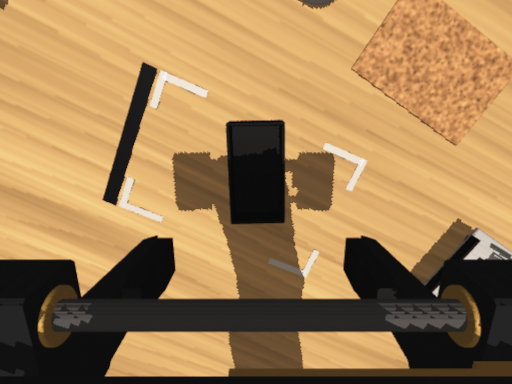

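Call:
{"method": "jog_arm", "body": {"turn": [[0,0,-0.02],[0,0,-0.02],[0,0,-0.02],[0,0,-0.02],[0,0,-0.02],[0,0,-0.02],[0,0,-0.02],[0,0,-0.02],[0,0,-0.02],[0,0,-0.02],[0,0,-0.02],[0,0,-0.02],[0,0,-0.02],[0,0,-0.02],[0,0,-0.02],[0,0,-0.02]], "translation": [[0,-0.001,0.05],[0,-0.001,0.1],[0,-0.001,0.14],[0,-0.001,0.165],[0,-0.001,0.176],[0,-0.001,0.176],[0,-0.001,0.176],[0,-0.001,0.176],[0,-0.001,0.176],[0,-0.001,0.176],[0,-0.001,0.15],[0,-0.001,0.12],[0,-0.001,0.08],[0,-0.001,0.06],[0,-0.001,0.06],[0,-0.001,0.06]], "grip": [0,0,0,0,0,1,1,1,1,1,1,1,1,1,1,1], "force": 15}}

```text
clock: 6.25
tool_pos: [0.4864, 0.2792, 0.1394]
eef_rot: [0.971, 0.241, -0.001, 0.0]
contact_force: [-0.3, -0.3, 0.3]
opening: 0.006
finger_force: 0.0
```

```bash
python3 - <<'E'
from h import *
plan((.6702,.1566,.12,-6.3),(.6702,.1566,.029,-6.3))
E
```

```text
t 6.25 tcp [0.4864 0.2792 0.1394] ang -62.2 q7 -1.82 F [-0.3 -0.3  0.3] open 0.006
(0.6702, 0.1566, 0.12, -6.3) tr [0.1053, 0.1943, 0.0193] turn [-0.001, 0.002, -0.975] dist 0.222
(0.6702, 0.1566, 0.029, -6.3) tr [0.1055, 0.1942, 0.1103] turn [-0.001, 0.002, -0.975] dist 0.247
```

```bash
python3 - <<'E'
from h import *
par=cams.camera_params('wrist'); cams.snapshot('wrist')
l=models.masks_of('wrist','enclosure'); print([(round(d['p'],2),int(d['pixels'].sum())) for d in l])
if l: print(fit('wrist',l[0]['pixels'],box(.11,.06,0,.034),.4875,.2786,.4665,par))
E
```

```text
[(0.83, 7906)]
(array([0.48565978, 0.27956736, 0.48239469]), np.float64(0.09124516996274856))
```

Call:
{"method": "jog_arm", "body": {"turn": [[0,0,0],[0,0,0],[0,0,0],[0,0,0],[0,0,0],[0,0,0],[0,0,0],[0,0,0],[0,0,0],[0,0,0]], "translation": [[0,0,0],[0,0,0],[0,0,0],[0,0,0],[0,0,0],[0,0,0],[0,0,0],[0,0,0],[0,0,0],[0,0,0]], "grip": [0,0,0,0,0,0,0,0,0,0]}}

```text
clock: 7.6
tool_pos: [0.4869, 0.2796, 0.1402]
eef_rot: [0.971, 0.241, -0.0, 0.0]
contact_force: [-0.2, -1.4, -0.3]
opening: 0.997
finger_force: 0.0
```

Call:
{"method": "jog_arm", "body": {"turn": [[0,0,0],[0,0,0],[0,0,0],[0,0,0],[0,0,0],[0,0,0],[0,0,0],[0,0,0],[0,0,0],[0,0,0],[0,0,0],[0,0,0],[0,0,0]], "translation": [[0,0,0.04],[0,0,0.08],[0,0,0.105],[0,0,0.115],[0,0,0.115],[0,0,0.115],[0,0,0.115],[0,0,0.115],[0,0,0.115],[0,0,0.115],[0,0,0.115],[0,0,0.115],[0,0,0.115]], "grip": [0,0,0,0,1,1,1,1,1,1,1,1,1], "force": 15}}

```text
clock: 9.22
tool_pos: [0.4869, 0.2795, 0.0251]
eef_rot: [0.971, 0.241, -0.0, 0.0]
contact_force: [-0.1, 0.4, 0.5]
opening: 0.009
finger_force: 0.0
```

```bash
python3 - <<'E'
from h import *
save('wrist','w2'); save('top','t2',(60,170,220,280),4)
im=np.hstack([cv2.resize(cv2.imread('pics/w2.png'),(400,300)),cv2.resize(cv2.imread('pics/t2.png'),(400,300))]); cv2.imwrite('pics/c2.png',im)
s=r.get_state(); print(s)
E
```

```text
{'clock': 9.325, 'q': array([-0.56204982,  0.91743697, -0.07062384,  1.89046947,  0.1692634 ,
        0.3394325 , -1.84973451]), 'qd': array([ 0.00081531, -0.00091542, -0.00133909, -0.00086717,  0.00010889,
       -0.00039162,  0.0027899 ]), 'joint_torque': array([ 9.09022365e-04, -5.33036578e+01,  4.88861315e-01, -6.58470914e+00,
        6.37121600e-03, -7.63824745e-02,  7.33907655e-05]), 'tool_pos': array([0.48691477, 0.27960311, 0.0251673 ]), 'eef_rot': array([ 9.70637007e-01,  2.40548953e-01, -1.22145602e-05,  3.45530456e-05]), 'contact_force': array([0.10198086, 0.66760405, 0.6104261 ]), 'moment': array([0.03607038, 0.01049047, 0.00673984]), 'finger_force': 0.0, 'opening': 0.0069464690517470114}
```

View pics/c2.png

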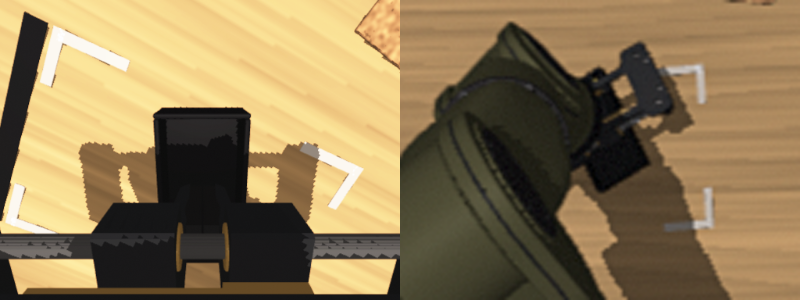

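```bash
python3 - <<'E'
from h import *
p=cams.camera_params('wrist'); s=r.get_state()
print(p['eye'],R.from_quat(p['orientation']).as_matrix().round(3).tolist())
t=s['tool_pos']; print(w2pix('wrist',[t,t-[0,0,.019],t+[0,0,.03]],p)*400/512, w2pix('top',[t],None))
print(w2pix('wrist',T2(.4856,.2796,.485,box(.11,.06,0,.034)),p)*400/512)
E
```

```text
[0.55134658 0.31393193 0.1831326 ] [[0.466, 0.846, 0.257], [-0.885, 0.446, 0.137], [0.001, -0.292, 0.957]]
[[202.3605566  187.43106621]
 [202.31461201 177.12934233]
 [202.45676345 209.00262289]] [[139.15538006 217.31434981]]
[[235.95978852 234.18837082]
 [242.10525323 262.09723882]
 [167.18185662 234.22854298]
 [160.92239071 262.15772151]
 [241.98733933 106.46958732]
 [250.78418217 112.40361893]
 [161.00473452 106.4572558 ]
 [152.03488263 112.39195997]]
```

Call:
{"method": "jog_arm", "body": {"turn": [[0,0,0],[0,0,0],[0,0,0],[0,0,0],[0,0,0],[0,0,0],[0,0,0],[0,0,0],[0,0,0],[0,0,0],[0,0,0],[0,0,0],[0,0,0],[0,0,0],[0,0,0],[0,0,0],[0,0,0],[0,0,0]], "translation": [[0,0,-0.03],[0,0,-0.05],[0,0,-0.05],[0,0,-0.05],[0,0,-0.05],[0,0,-0.05],[0,0,-0.05],[0,0,-0.05],[0,0,-0.05],[0,0,-0.05],[0,0,-0.05],[0,0,-0.05],[0,0,-0.03],[0,0,-0.02],[0,0,-0.01],[0,0,0],[0,0,0],[0,0,0]], "grip": [1,1,1,1,0,0,0,0,0,0,0,0,0,0,0,0,0,0]}}

```text
clock: 11.58
tool_pos: [0.4871, 0.2797, 0.0254]
eef_rot: [0.971, 0.241, 0.0, -0.0]
contact_force: [0.1, 0.9, 0.4]
opening: 1.003
finger_force: 0.0
```

```bash
python3 - <<'E'
from h import *
save('wrist','w3'); plan()
E
```

```text
t 11.62 tcp [0.4872 0.2797 0.0255] ang -62.2 q7 -1.85 F [-0.1  0.1  0.1] open 0.995
```

View pics/w3.png

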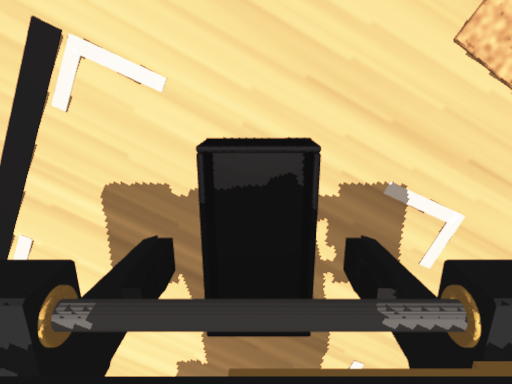

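The open fingers straddle the box: the tips are at (160,240) and (360,240), and the box spans columns 200–320. Close here.

Call:
{"method": "jog_arm", "body": {"turn": [[0,0,0],[0,0,0],[0,0,0],[0,0,0],[0,0,0],[0,0,0],[0,0,0],[0,0,0]], "translation": [[0,0,0],[0,0,0],[0,0,0],[0,0,0],[0,0,0],[0,0,0],[0,0,0],[0,0,0]], "grip": [1,1,1,1,1,1,1,1], "force": 15}}

```text
clock: 12.62
tool_pos: [0.4869, 0.2796, 0.0252]
eef_rot: [0.971, 0.241, 0.0, 0.0]
contact_force: [-0.2, 0.7, 0.3]
opening: 0.116
finger_force: 0.0
```

```bash
python3 - <<'E'
from h import *
save('wrist','w4'); plan()
s=r.get_state(); p=cams.camera_params('wrist'); t=s['tool_pos']; Rm=R.from_quat(s['eef_rot']).as_matrix()
for y in (-.044,.044): print(w2pix('wrist',[t+Rm@[0,y,0],t+Rm@[0,y,.019]],p))
E
```

```text
t 12.68 tcp [0.487  0.2796 0.0252] ang -62.2 q7 -1.85 F [-0.3  0.3  1. ] open 0.071
[[179.36101108 239.98508375]
 [186.90413066 226.78843392]]
[[338.78639939 239.82280287]
 [331.12404096 226.64835503]]
```

View pics/w4.png

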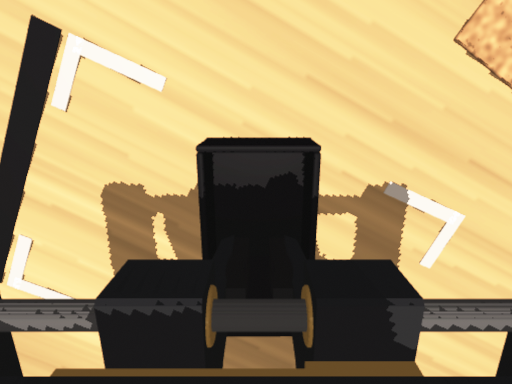

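```bash
python3 - <<'E'
from h import *
print(r.tips_ahead,[a for a in dir(r) if a[0]!='_'])
s=r.get_state(); p=cams.camera_params('wrist'); t=s['tool_pos']; Rm=R.from_quat(s['eef_rot']).as_matrix()
for d in (-.04,-.02,0,.019): print(d,w2pix('wrist',[t+Rm@[-.009,.044,d],t+Rm@[.009,.044,d]],p).round(0).tolist())
E
```

```text
0.019 ['Unreachable', 'finish_job', 'get_state', 'tips_ahead']
-0.04 [[360.0, 297.0], [364.0, 260.0]]
-0.02 [[347.0, 273.0], [350.0, 240.0]]
0 [[338.0, 255.0], [340.0, 225.0]]
0.019 [[330.0, 240.0], [332.0, 213.0]]
```

Call:
{"method": "jog_arm", "body": {"turn": [[0,0,0],[0,0,0],[0,0,0],[0,0,0],[0,0,0],[0,0,0],[0,0,0],[0,0,0],[0,0,0],[0,0,0],[0,0,0],[0,0,0]], "translation": [[0,0,-0.03],[0,0,-0.04],[0,0,-0.04],[0,0,-0.04],[0,0,-0.04],[0,0,-0.04],[0,0,-0.04],[0,0,-0.04],[0,0,-0.04],[0,0,-0.04],[0,0,-0.04],[0,0,-0.04]], "grip": [1,0,0,0,0,0,0,0,0,0,0,0]}}

```text
clock: 14.18
tool_pos: [0.487, 0.2796, 0.0652]
eef_rot: [0.971, 0.241, 0.0, 0.0]
contact_force: [-0.4, -0.8, -0.3]
opening: 0.998
finger_force: 0.0
```

Call:
{"method": "jog_arm", "body": {"turn": [[0,0,0],[0,0,0],[0,0,0],[0,0,0],[0,0,0],[0,0,0],[0,0,0],[0,0,0]], "translation": [[0,0,0.025],[0,0,0.04],[0,0,0.045],[0,0,0.049],[0,0,0.052],[0,0,0.055],[0,0,0.055],[0,0,0.055]], "grip": [0,0,0,0,0,0,0,0]}}

```text
clock: 15.18
tool_pos: [0.4871, 0.2796, 0.0104]
eef_rot: [0.971, 0.241, 0.0, 0.0]
contact_force: [-0.4, -0.5, 0.5]
opening: 1.002
finger_force: 0.0
```

Call:
{"method": "jog_arm", "body": {"turn": [[0,0,0],[0,0,0],[0,0,0],[0,0,0],[0,0,0],[0,0,0],[0,0,0],[0,0,0]], "translation": [[0,0,0],[0,0,0],[0,0,0],[0,0,0],[0,0,0],[0,0,0],[0,0,0],[0,0,0]], "grip": [1,1,1,1,1,1,1,1], "force": 15}}

```text
clock: 16.18
tool_pos: [0.4869, 0.2796, 0.0102]
eef_rot: [0.971, 0.241, 0.0, 0.0]
contact_force: [-0.2, -0.2, 1.1]
opening: 0.68
finger_force: 15.0
```

The box is held at a 60 mm opening, but only with the TCP reading 15 mm lower than the stated geometry needs. So the real tips sit about 35 mm behind the nominal. From here I use tip height ≈ reading + 17 mm.

Call:
{"method": "jog_arm", "body": {"turn": [[0,0,0],[0,0,0],[0,0,0],[0,0,0],[0,0,0],[0,0,0]], "translation": [[0,0,-0.02],[0,0,-0.04],[0,0,-0.06],[0,0,-0.08],[0,0,-0.08],[0,0,-0.08]], "grip": [1,1,1,1,1,1], "force": 25}}

```text
clock: 16.92
tool_pos: [0.4867, 0.2794, 0.0902]
eef_rot: [0.971, 0.241, -0.0, 0.0]
contact_force: [0.2, 0.2, -0.4]
opening: 0.676
finger_force: 25.0
```

```bash
python3 - <<'E'
from h import *
plan((.6702,.1566,.09,-6.3),(.6702,.1566,.0134,-6.3))
E
```

```text
t 16.93 tcp [0.4867 0.2794 0.0902] ang -62.2 q7 -1.84 F [ 0.2  0.2 -0.4] open 0.676
(0.6702, 0.1566, 0.09, -6.3) tr [0.1049, 0.1942, 0.0002] turn [0.0, 0.0, -0.975] dist 0.221
(0.6702, 0.1566, 0.0134, -6.3) tr [0.1049, 0.1942, 0.0768] turn [0.0, 0.0, -0.975] dist 0.234
```

Call:
{"method": "jog_arm", "body": {"turn": [[0,0,-0.15],[0,0,-0.3],[0,0,-0.45],[0,0,-0.6],[0,0,-0.75],[0,0,-0.9],[0,0,-0.975],[0,0,-0.975],[0,0,-0.975],[0,0,-0.975],[0,0,-0.975],[0,0,-0.975],[0,0,-0.975],[0,0,-0.975],[0,0,-0.975],[0,0,-0.975]], "translation": [[0.016,0.03,0],[0.032,0.06,0],[0.05,0.09,0],[0.065,0.12,0],[0.08,0.15,0],[0.095,0.18,0],[0.105,0.194,0],[0.105,0.194,0],[0.105,0.194,0.03],[0.105,0.194,0.055],[0.105,0.194,0.068],[0.105,0.194,0.072],[0.105,0.194,0.075],[0.105,0.194,0.077],[0.105,0.194,0.077],[0.105,0.194,0.077]], "grip": [1,1,1,1,1,1,1,1,1,1,1,1,1,1,1,1]}}

```text
clock: 18.92
tool_pos: [0.6706, 0.1571, 0.0136]
eef_rot: [0.745, 0.667, 0.0, 0.0]
contact_force: [0.6, 1.2, -1.4]
opening: 0.676
finger_force: 25.0
```

Call:
{"method": "jog_arm", "body": {"turn": [[0,0,0],[0,0,0],[0,0,0],[0,0,0],[0,0,0],[0,0,0],[0,0,0],[0,0,0],[0,0,0],[0,0,0],[0,0,0],[0,0,0],[0,0,0]], "translation": [[0,0,0.0005],[0,0,0.001],[0,0,0.001],[0,0,0.001],[0,0,0.001],[0,0,0.001],[0,0,0.001],[0,0,0.001],[0,0,-0.03],[0,0,-0.08],[0,0,-0.13],[0,0,-0.16],[0,0,-0.16]], "grip": [1,1,0,0,0,0,0,0,0,0,0,0,0]}}

```text
clock: 20.55
tool_pos: [0.6721, 0.1578, 0.1762]
eef_rot: [0.745, 0.667, 0.003, 0.001]
contact_force: [-0.2, 0.1, -0.5]
opening: 0.998
finger_force: 0.0
```

```bash
python3 - <<'E'
from h import *
par=cams.camera_params('wrist'); save('wrist','w5')
l=models.masks_of('wrist','enclosure'); print([(round(d['p'],2),int(d['pixels'].sum())) for d in l])
if l: print(fit('wrist',l[0]['pixels'],box(.11,.06,.003,.037),.67,.1566,1.46,par))
# stand: approach; center 0.4696,-0.3384
a=14.4
plan((.5,-.05,.24,90+a),(.4696,-.3384-.0,.24,90+a))
E
```

```text
[(0.61, 6838)]
(array([0.66815593, 0.15704048, 1.45979706]), np.float64(0.018938572796770067))
t 20.65 tcp [0.6699 0.1567 0.1725] ang -6.3 q7 -0.75 F [-0.5  0.9 -1.2] open 0.999
(0.5, -0.05, 0.24, 104.4) tr [-0.2241, -0.1462, -0.0672] turn [-0.0, 0.001, 1.21] dist 0.276
(0.4696, -0.3384, 0.24, 104.4) tr [-0.5141, -0.1448, -0.0669] turn [-0.0, 0.001, 1.21] dist 0.538
```

View pics/w5.png

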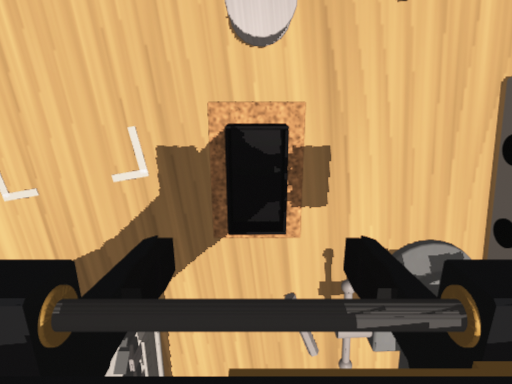

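The wrist view shows the enclosure at columns 226–288 and rows 124–235, and the mat at columns 208–305 and rows 102–237. It looks close to the lower mat edge, so I'll check numerically.

```bash
python3 - <<'E'
from h import *
par=cams.camera_params('wrist')
for c in [(208,102),(305,102),(300,237),(213,237)]: print(c,pix2w('wrist',c,.003,par).round(4)[0,:2])
print(w2pix('wrist',T2(.6702,.1566,1.46,box(.15,.1,.003,.003)),par).round(0).tolist())
print(w2pix('wrist',T2(.668,.157,1.46,box(.11,.06,.003,.037)),par).round(0).tolist())
E
```

```text
(208, 102) [0.6252 0.2356]
(305, 102) [0.7219 0.2249]
(300, 237) [0.7063 0.0783]
(213, 237) [0.6076 0.0892]
[[305.0, 238.0], [305.0, 238.0], [217.0, 238.0], [217.0, 238.0], [311.0, 101.0], [311.0, 101.0], [211.0, 100.0], [211.0, 100.0]]
[[286.0, 221.0], [288.0, 234.0], [232.0, 221.0], [230.0, 234.0], [288.0, 121.0], [292.0, 123.0], [230.0, 121.0], [226.0, 123.0]]
```

Call:
{"method": "jog_arm", "body": {"turn": [[0,0,0],[0,0,0.1],[0,0,0.25],[0,0,0.4],[0,0,0.55],[0,0,0.7],[0,0,0.85],[0,0,1.0],[0,0,1.15],[0,0,1.21],[0,0,1.21],[0,0,1.21],[0,0,1.21],[0,0,1.21],[0,0,1.21]], "translation": [[-0.02,-0.02,-0.04],[-0.06,-0.05,-0.067],[-0.11,-0.08,-0.067],[-0.165,-0.11,-0.067],[-0.224,-0.14,-0.067],[-0.27,-0.146,-0.067],[-0.32,-0.146,-0.067],[-0.37,-0.146,-0.067],[-0.43,-0.145,-0.067],[-0.48,-0.145,-0.067],[-0.514,-0.145,-0.067],[-0.514,-0.145,-0.067],[-0.514,-0.145,-0.067],[-0.514,-0.145,-0.067],[-0.514,-0.145,-0.067]], "grip": [0,0,0,0,0,0,0,0,0,0,0,0,0,0,0]}}

```text
clock: 22.52
tool_pos: [0.4702, -0.3367, 0.2402]
eef_rot: [0.992, 0.126, -0.0, -0.0]
contact_force: [0.4, 0.3, -0.4]
opening: 1.0
finger_force: 0.0
```

```bash
python3 - <<'E'
from h import *
par=cams.camera_params('wrist'); save('wrist','w6',None,1.5)
im=cams.snapshot('wrist')
l=models.place_of('wrist','board0'); print([(np.round(d['position'],4).tolist(),round(d['p'],2)) for d in l])
# dark grip tops: project masks at z=.088
l=models.masks_of('wrist','board0'); print([(round(d['p'],2),int(d['pixels'].sum())) for d in l])
l=models.masks_of('wrist','stand'); print([(round(d['p'],2),int(d['pixels'].sum())) for d in l]); 
print(w2pix('wrist',T2(.4696,-.3384,np.deg2rad(14.4),[[x,y,.088] for x in(-.054,-.018,.018,.054) for y in (-.02,.02)]),par).round(0).tolist())
plan()
E
```

```text
[([0.4549, -0.343, 0.0092], 0.85), ([0.4788, -0.3323, 0.0068], 0.77), ([0.5205, -0.3188, 0.0078], 0.69), ([0.415, -0.3523, 0.0098], 0.65), ([0.4691, -0.3349, 0.0016], 0.26)]
[(0.83, 744), (0.62, 1004)]
[(0.66, 4954)]
[[278.0, 227.0], [241.0, 227.0], [279.0, 195.0], [240.0, 195.0], [280.0, 160.0], [240.0, 160.0], [281.0, 123.0], [239.0, 123.0]]
t 22.77 tcp [ 0.4699 -0.3377  0.2403] ang -75.6 q7 -0.94 F [ 0.1 -0.7  0.2] open 0.999
```

View pics/w6.png

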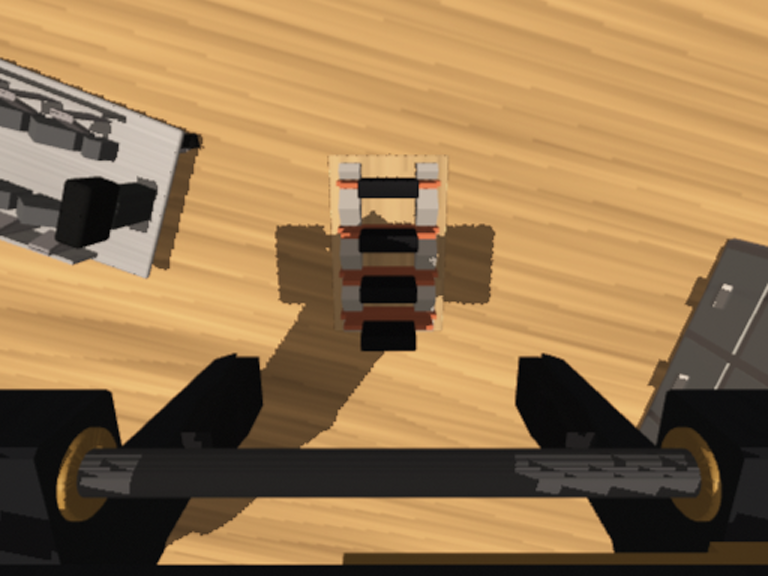

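The blocks show at the predicted pixels (columns 240–279, rows 120 to 233), so the stand fit holds. Take the +54 board first.

```bash
cat >> h.py <<'E'
ST=(.4696,-.3384,np.deg2rad(14.4))
def stand(x): return T2(*ST,[[x,0,0]])[0,:2]
E
python3 - <<'E'
from h import *
x,y=stand(.054); plan((x,y,.11,-75.6),(x,y,.053,-75.6))
E
```

```text
t 22.77 tcp [ 0.4699 -0.3377  0.2403] ang -75.6 q7 -0.94 F [ 0.1 -0.7  0.2] open 0.999
(np.float64(0.5219034907009461), np.float64(-0.32497074609309784), 0.11, -75.6) tr [0.0535, 0.0005, 0.1303] turn [0.0, -0.0, -0.0] dist 0.141
(np.float64(0.5219034907009461), np.float64(-0.32497074609309784), 0.053, -75.6) tr [0.0535, 0.0005, 0.1873] turn [0.0, -0.0, -0.0] dist 0.195
```

Call:
{"method": "jog_arm", "body": {"turn": [[0,0,0],[0,0,0],[0,0,0],[0,0,0],[0,0,0],[0,0,0],[0,0,0],[0,0,0],[0,0,0],[0,0,0],[0,0,0],[0,0,0],[0,0,0],[0,0,0],[0,0,0],[0,0,0]], "translation": [[0.03,0,0.04],[0.0535,0,0.08],[0.0535,0,0.13],[0.0535,0,0.16],[0.0535,0,0.18],[0.0535,0,0.187],[0.0535,0,0.187],[0.0535,0,0.187],[0.0535,0,0.187],[0.0535,0,0.187],[0.0535,0,0.187],[0.0535,0,0.187],[0.0535,0,0.187],[0.0535,0,0.187],[0.0535,0,0.187],[0.0535,0,0.187]], "grip": [0,0,0,0,0,0,0,0,1,1,1,1,1,1,1,1], "force": 25}}

```text
clock: 24.78
tool_pos: [0.5216, -0.3245, 0.0532]
eef_rot: [0.992, 0.125, -0.0, -0.0]
contact_force: [-0.4, -0.0, 0.1]
opening: 0.45
finger_force: 25.0
```

Call:
{"method": "jog_arm", "body": {"turn": [[0,0,0],[0,0,0],[0,0,0],[0,0,0],[0,0,0],[0,0,0],[0,0,0]], "translation": [[0,0,-0.02],[0,0,-0.05],[0,0,-0.08],[0,0,-0.11],[0,0,-0.137],[0,0,-0.137],[0,0,-0.137]], "grip": [1,1,1,1,1,1,1], "force": 40}}

```text
clock: 25.65
tool_pos: [0.5211, -0.3245, 0.19]
eef_rot: [0.992, 0.125, -0.0, -0.0]
contact_force: [0.2, 0.0, -0.8]
opening: 0.45
finger_force: 40.0
```

```bash
python3 - <<'E'
from h import *
save('top','t7',(120,150,420,290),2.6)
im=cams.snapshot('top')
for n in ['slot0','handle','caddy']: print(n,[(np.round(d['position'],4).tolist(),round(d['p'],2)) for d in models.place_of('top',n)][:5])
for n in ['castor_fl']: print([(np.round(d['position'],4).tolist(),round(d['p'],2)) for d in models.place_of('top',n)][:5])
l=models.masks_of('top','caddy'); print([(round(d['p'],2),int(d['pixels'].sum())) for d in l])
m=l[0]['pixels']; c=cv2.convexHull(np.argwhere(m)[:,::-1].astype(np.float32)); print(cv2.minAreaRect(pix2w('top',c[:,0],.038)[:,:2].astype(np.float32)))
print(fit('top',m,box(.204,.12,.034,.038),.474,-.058,1.456))
plan((.475,-.05,.2,-6.5))
E
```

```text
slot0 [([0.4744, -0.0684, 0.0373], 0.9), ([0.4817, 0.0013, 0.0373], 0.85), ([0.4772, -0.032, 0.0397], 0.69), ([0.4523, -0.34, 0.0045], 0.66), ([0.4682, -0.1053, 0.0421], 0.63)]
handle [([0.4644, -0.1445, 0.1024], 0.72)]
caddy [([0.4737, -0.0653, -0.0027], 0.67)]
[]
[(0.77, 3471)]
((0.46975982189178467, -0.062238387763500214), (0.2097981721162796, 0.13025955855846405), 83.72834014892578)
(array([ 0.47316864, -0.06269924,  1.45859602]), np.float64(0.03502409318668407))
t 26.00 tcp [ 0.5214 -0.3244  0.1896] ang -75.6 q7 -1.01 F [-0.3 -0.3 -1.3] open 0.447
(0.475, -0.05, 0.2, -6.5) tr [0.0232, -0.2774, -0.0102] turn [-0.001, 0.0, -1.206] dist 0.279
```

View pics/t7.png

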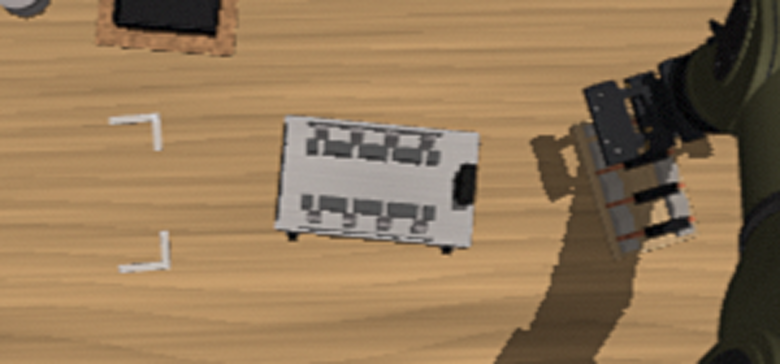

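```bash
python3 - <<'E'
from h import *
plan((.4666,-.1285,.2,-6.5))
E
```

```text
t 26.00 tcp [ 0.5214 -0.3244  0.1896] ang -75.6 q7 -1.01 F [-0.3 -0.3 -1.3] open 0.447
(0.4666, -0.1285, 0.2, -6.5) tr [-0.0045, -0.2034, -0.0102] turn [-0.001, 0.0, -1.206] dist 0.204
```

Call:
{"method": "jog_arm", "body": {"turn": [[0,0,-0.1],[0,0,-0.25],[0,0,-0.4],[0,0,-0.55],[0,0,-0.7],[0,0,-0.85],[0,0,-1.0],[0,0,-1.15],[0,0,-1.206],[0,0,-1.206],[0,0,-1.206],[0,0,-1.206]], "translation": [[0,-0.02,-0.01],[0,-0.04,-0.01],[0,-0.07,-0.01],[0,-0.1,-0.01],[-0.002,-0.13,-0.01],[-0.004,-0.16,-0.01],[-0.0045,-0.18,-0.01],[-0.0045,-0.203,-0.01],[-0.0045,-0.203,-0.01],[-0.0045,-0.203,-0.01],[-0.0045,-0.203,-0.01],[-0.0045,-0.203,-0.01]], "grip": [1,1,1,1,1,1,1,1,1,1,1,1]}}

```text
clock: 27.5
tool_pos: [0.467, -0.1294, 0.2002]
eef_rot: [0.747, 0.665, -0.0, 0.0]
contact_force: [-0.2, -0.1, 0.1]
opening: 0.447
finger_force: 40.0
```

```bash
cat >> h.py <<'E'
def slots(cam,n=1):
    out=[]
    for i in range(n):
        cams.snapshot(cam); par=cams.camera_params(cam)
        out+=[(np.round(d['position'],4).tolist(),round(d['p'],2)) for d in models.place_of(cam,'slot0') if d['p']>.3]
    return sorted(out,key=lambda o:o[0][1])
E
python3 - <<'E'
from h import *
par=cams.camera_params('wrist'); save('wrist','w8',None,1.5)
print(*slots('wrist',2),sep='\n')
print([(np.round(d['position'],4).tolist(),round(d['p'],2)) for d in models.place_of('wrist','caddy')])
l=models.masks_of('wrist','caddy'); print([(round(d['p'],2),int(d['pixels'].sum())) for d in l])
print(w2pix('wrist',T2(.4745,-.059,np.deg2rad(83.5),[[.102,.06,.038],[.102,-.06,.038],[-.102,.06,.038]]),par).round(0).tolist())
# projected hypothesised slot centres at deck
print(w2pix('wrist',T2(.4745,-.059,np.deg2rad(83.5),[[x,y,.075] for x in(-.046,-.01,.026,.062) for y in (-.0285,.0285)]),par).round(0).tolist())
plan()
E
```

```text
([0.4661, -0.1092, 0.0298], 0.82)
([0.4673, -0.1072, 0.0336], 0.59)
([0.4697, -0.0727, 0.0369], 0.72)
([0.4691, -0.0726, 0.0343], 0.8)
([0.4751, -0.0359, 0.0375], 0.79)
([0.4722, -0.0349, 0.037], 0.89)
([0.4782, 0.0001, 0.0361], 0.77)
([0.4787, 0.0001, 0.0358], 0.88)
[([0.4752, -0.0611, -0.0037], 0.7)]
[(0.96, 25865), (0.44, 460)]
[[193.0, -15.0], [328.0, -15.0], [205.0, 204.0]]
[[292.0, 158.0], [229.0, 158.0], [293.0, 117.0], [228.0, 117.0], [294.0, 73.0], [227.0, 73.0], [295.0, 26.0], [225.0, 26.0]]
t 27.85 tcp [ 0.4669 -0.1291  0.2002] ang -6.5 q7 -0.44 F [-0.1  0.7 -0.7] open 0.447
```

View pics/w8.png

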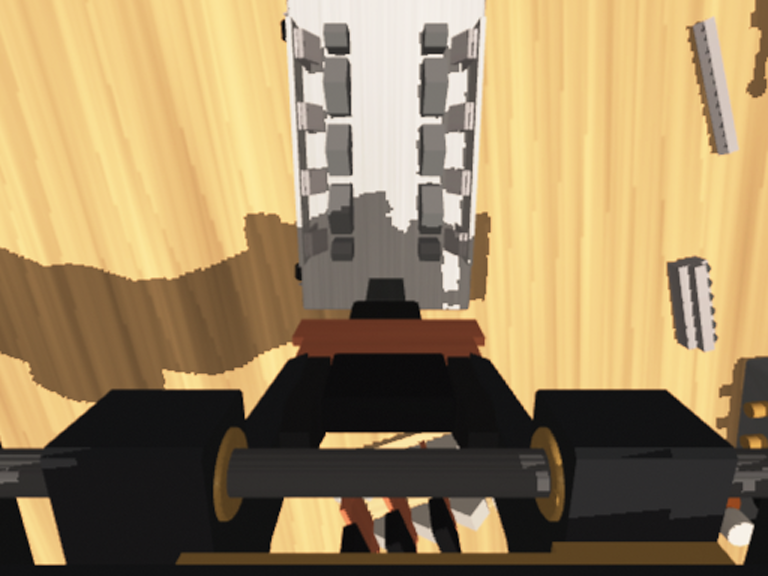

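```bash
python3 - <<'E'
from h import *
par=cams.camera_params('wrist'); s=r.get_state(); t=s['tool_pos']; Rm=R.from_quat(s['eef_rot']).as_matrix()
b=pix2w('wrist',[[293/1.5,213.3],[485/1.5,213.3]],t[2]-.045,par); print('board edge in tool',((b-t)@Rm).round(4).tolist())
for z in (.038,.05,.06,.075):
    L=pix2w('wrist',[[340/1.5,v/1.5] for v in (55,119,179,235)],z,par); Q=pix2w('wrist',[[435/1.5,v/1.5] for v in (55,119,179,235)],z,par)
    m=((L+Q)/2-t)@Rm
    print(z,'tool x',m[:,0].round(4),'spac',np.diff(m[:,0]).round(4),'width',np.linalg.norm(L-Q,axis=1).round(4),'mid y',m[:,1].round(4))
D=pix2w('wrist',[[302/1.5,308/1.5],[469/1.5,308/1.5],[287/1.5,0],[487/1.5,0]],.038,par); print(((D-t)@Rm).round(4).tolist())
E
```

```text
board edge in tool [[0.0003, -0.0458, 0.045], [0.0002, 0.0426, 0.045]]
0.038 tool x [0.1316 0.0945 0.0571 0.0197] spac [-0.0371 -0.0374 -0.0374] width [0.0587 0.0609 0.0631 0.0653] mid y [-0.0024 -0.0024 -0.0025 -0.0025]
0.05 tool x [0.1294 0.0937 0.0577 0.0217] spac [-0.0357 -0.036  -0.036 ] width [0.0565 0.0586 0.0607 0.0629] mid y [-0.0024 -0.0024 -0.0024 -0.0025]
0.06 tool x [0.1276 0.0931 0.0583 0.0234] spac [-0.0345 -0.0348 -0.0349] width [0.0547 0.0567 0.0588 0.0608] mid y [-0.0023 -0.0024 -0.0024 -0.0025]
0.075 tool x [0.1249 0.0921 0.0591 0.026 ] spac [-0.0328 -0.0331 -0.0331] width [0.0519 0.0539 0.0558 0.0578] mid y [-0.0023 -0.0024 -0.0024 -0.0024]
[[-0.0332, -0.0642, 0.1622], [-0.0333, 0.0562, 0.1622], [0.1614, -0.0626, 0.1622], [0.1613, 0.0573, 0.1622]]
```

Call:
{"method": "jog_arm", "body": {"turn": [[0,0,0],[0,0,0],[0,0,0],[0,0,0],[0,0,0],[0,0,0],[0,0,0],[0,0,0],[0,0,0],[0,0,0]], "translation": [[0.03,0,0],[0.07,-0.001,0],[0.11,-0.001,0],[0.131,-0.001,0],[0.131,-0.001,0],[0.131,-0.001,0.03],[0.131,-0.001,0.055],[0.131,-0.001,0.065],[0.131,-0.001,0.065],[0.131,-0.001,0.065]], "grip": [1,1,1,1,1,1,1,1,1,1]}}

```text
clock: 29.1
tool_pos: [0.4814, 0.0009, 0.1359]
eef_rot: [0.746, 0.665, 0.001, 0.0]
contact_force: [-0.9, 0.6, -0.6]
opening: 0.445
finger_force: 40.0
```

```bash
python3 - <<'E'
from h import *
plan()
save('wrist','w9'); save('side','s9',(170,170,300,300),4)
im=np.hstack([cv2.resize(cv2.imread('pics/w9.png'),(400,300)),cv2.resize(cv2.imread('pics/s9.png'),(400,400))[:300]]); cv2.imwrite('pics/c9.png',im)
E
```

```text
t 29.10 tcp [0.4814 0.0009 0.1359] ang -6.6 q7 -0.79 F [-0.9  0.6 -0.6] open 0.445
```

View pics/c9.png

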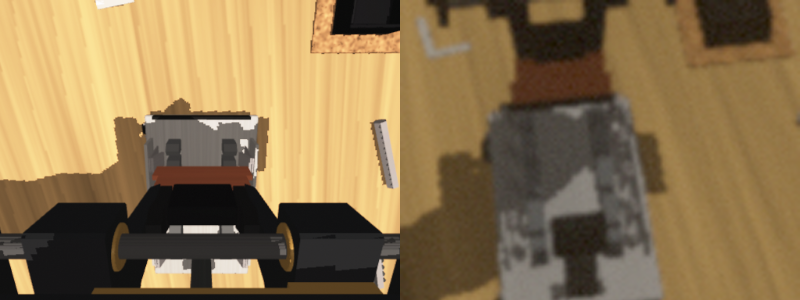

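The board hangs centred over slot3. Its bottom edge spans about columns 153–248 and the deck about 147–257. Press it in.

Call:
{"method": "jog_arm", "body": {"turn": [[0,0,0],[0,0,0],[0,0,0],[0,0,0],[0,0,0],[0,0,0],[0,0,0],[0,0,0],[0,0,0],[0,0,0],[0,0,0],[0,0,0]], "translation": [[0,0,0.006],[0,0,0.012],[0,0,0.016],[0,0,0.02],[0,0,0.024],[0,0,0.028],[0,0,0.032],[0,0,0.034],[0,0,0.036],[0,0,0.038],[0,0,0.038],[0,0,0.038]], "grip": [1,1,1,1,1,1,1,1,1,1,1,1]}}

```text
clock: 30.7
tool_pos: [0.4806, 0.0011, 0.097]
eef_rot: [0.746, 0.666, -0.0, -0.0]
contact_force: [-0.0, -0.5, -0.6]
opening: 0.448
finger_force: 40.0
```

Call:
{"method": "jog_arm", "body": {"turn": [[0,0,0],[0,0,0],[0,0,0],[0,0,0],[0,0,0],[0,0,0],[0,0,0],[0,0,0],[0,0,0]], "translation": [[0,0,0.003],[0,0,0.006],[0,0,0.008],[0,0,0.01],[0,0,0.012],[0,0,0.013],[0,0,0.014],[0,0,0.014],[0,0,0.014]], "grip": [1,1,1,1,1,1,1,1,1]}}

```text
clock: 31.82
tool_pos: [0.4808, 0.0011, 0.0832]
eef_rot: [0.746, 0.666, -0.0, -0.0]
contact_force: [0.6, 0.2, -0.9]
opening: 0.449
finger_force: 40.0
```

Call:
{"method": "jog_arm", "body": {"turn": [[0,0,0],[0,0,0],[0,0,0],[0,0,0]], "translation": [[0,0,0.001],[0,0,0.002],[0,0,0.003],[0,0,0.003]], "grip": [1,1,1,1]}}

```text
clock: 32.33
tool_pos: [0.482, 0.0014, 0.0823]
eef_rot: [0.746, 0.666, 0.001, 0.001]
contact_force: [-1.6, -0.2, 23.2]
opening: 0.446
finger_force: 40.0
```

```bash
python3 - <<'E'
from h import *
plan()
save('wrist','w10'); save('side','s10',(170,170,300,300),4)
im=np.hstack([cv2.resize(cv2.imread('pics/w10.png'),(400,300)),cv2.resize(cv2.imread('pics/s10.png'),(400,400))[:300]]); cv2.imwrite('pics/c10.png',im)
E
```

```text
t 32.33 tcp [0.482  0.0014 0.0823] ang -6.5 q7 -0.87 F [-1.6 -0.2 23.2] open 0.446
```

View pics/c10.png

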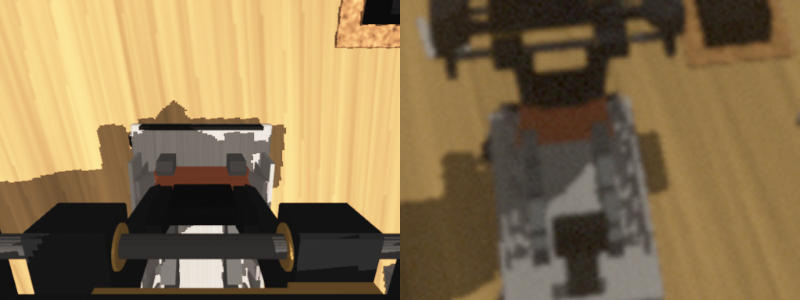

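Seated: 23 N at the slot floor with the reading at 0.082 (predicted 0.083). The side view shows the board upright in the nose slot. Release, rise and go back to the stand.

Call:
{"method": "jog_arm", "body": {"turn": [[0,0,0],[0,0,0],[0,0,0],[0,0,0],[0,0,0],[0,0,0],[0,0,0],[0,0,0],[0,0,0]], "translation": [[0,0,-0.002],[0,0,-0.002],[0,0,-0.002],[0,0,-0.002],[0,0,-0.002],[0,0,-0.03],[0,0,-0.07],[0,0,-0.11],[0,0,-0.11]], "grip": [1,0,0,0,0,0,0,0,0]}}

```text
clock: 33.55
tool_pos: [0.4826, 0.0014, 0.1925]
eef_rot: [0.746, 0.665, 0.002, 0.002]
contact_force: [-0.5, 0.5, 0.1]
opening: 0.999
finger_force: 0.0
```

```bash
python3 - <<'E'
from h import *
x,y=stand(.018); plan((x,y,.19,-75.6),(x,y,.11,-75.6),(x,y,.053,-75.6))
E
```

```text
t 33.55 tcp [0.4826 0.0014 0.1925] ang -6.6 q7 -0.72 F [-0.5  0.5  0.1] open 0.999
(np.float64(0.48703449690031536), np.float64(-0.3339235820310326), 0.19, -75.6) tr [-0.3326, 0.0427, 0.0023] turn [0.004, -0.004, 1.205] dist 0.335
(np.float64(0.48703449690031536), np.float64(-0.3339235820310326), 0.11, -75.6) tr [-0.3327, 0.0423, 0.0823] turn [0.004, -0.004, 1.205] dist 0.345
(np.float64(0.48703449690031536), np.float64(-0.3339235820310326), 0.053, -75.6) tr [-0.3328, 0.042, 0.1393] turn [0.004, -0.004, 1.205] dist 0.363
```

Call:
{"method": "jog_arm", "body": {"turn": [[0,0,0.15],[0,0,0.3],[0,0,0.45],[0,0,0.6],[0,0,0.75],[0,0,0.9],[0,0,1.05],[0,0,1.2],[0,0,1.205],[0,0,1.205],[0,0,1.205],[0,0,1.205],[0,0,1.205]], "translation": [[-0.05,0.006,0],[-0.1,0.012,0],[-0.15,0.018,0],[-0.2,0.025,0],[-0.25,0.031,0],[-0.3,0.04,0],[-0.333,0.042,0],[-0.333,0.042,0.04],[-0.333,0.042,0.08],[-0.333,0.042,0.08],[-0.333,0.042,0.08],[-0.333,0.042,0.08],[-0.333,0.042,0.08]], "grip": [0,0,0,0,0,0,0,0,0,0,0,0,0]}}

```text
clock: 35.17
tool_pos: [0.4853, -0.3349, 0.1115]
eef_rot: [0.992, 0.126, 0.001, 0.001]
contact_force: [0.2, -0.4, -0.5]
opening: 1.002
finger_force: 0.0
```

```bash
python3 - <<'E'
from h import *
x,y=stand(.018); plan((x,y,.053,-75.6))
print(*slots('top'),sep='\n')
print('handle',[(np.round(d['position'],4).tolist(),round(d['p'],2)) for d in models.place_of('top','handle')])
E
```

```text
t 35.17 tcp [ 0.4853 -0.3349  0.1115] ang -75.6 q7 -1.02 F [ 0.2 -0.4 -0.5] open 1.002
(np.float64(0.48703449690031536), np.float64(-0.3339235820310326), 0.053, -75.6) tr [0.0018, -0.0006, 0.0585] turn [0.002, -0.002, 0.0] dist 0.058
([0.4701, -0.1045, 0.0408], 0.84)
([0.4787, -0.0656, 0.0403], 0.68)
([0.4776, -0.0319, 0.0374], 0.75)
([0.4789, -0.0013, 0.0394], 0.6)
handle [([0.4671, -0.1402, 0.1052], 0.68)]
```

Call:
{"method": "jog_arm", "body": {"turn": [[0.002,-0.002,0],[0.002,-0.002,0],[0.002,-0.002,0],[0.002,-0.002,0],[0.002,-0.002,0],[0.002,-0.002,0],[0.002,-0.002,0],[0.002,-0.002,0],[0.002,-0.002,0],[0.002,-0.002,0],[0.002,-0.002,0],[0.002,-0.002,0],[0.002,-0.002,0],[0.002,-0.002,0],[0.002,-0.002,0],[0.002,-0.002,0],[0.002,-0.002,0],[0.002,-0.002,0]], "translation": [[0.002,-0.001,0.02],[0.002,-0.001,0.04],[0.002,-0.001,0.054],[0.002,-0.001,0.0585],[0.002,-0.001,0.0585],[0.002,-0.001,0.0585],[0.002,-0.001,0.0585],[0.002,-0.001,0.0585],[0.002,-0.001,0.0585],[0.002,-0.001,0.0585],[0.002,-0.001,0.0585],[0.002,-0.001,0.04],[0.002,-0.001,0.01],[0.002,-0.001,-0.02],[0.002,-0.001,-0.05],[0.002,-0.001,-0.078],[0.002,-0.001,-0.078],[0.002,-0.001,-0.078]], "grip": [0,0,0,0,0,1,1,1,1,1,1,1,1,1,1,1,1,1], "force": 40}}

```text
clock: 37.58
tool_pos: [0.4858, -0.3328, 0.1881]
eef_rot: [0.992, 0.126, -0.001, -0.001]
contact_force: [0.3, -0.5, -0.0]
opening: 0.447
finger_force: 40.0
```

```bash
python3 - <<'E'
from h import *
plan((.4680,-.1265,.2,-6.5))
E
```

```text
t 37.58 tcp [ 0.4858 -0.3328  0.1881] ang -75.6 q7 -0.99 F [ 0.3 -0.5 -0. ] open 0.447
(0.468, -0.1265, 0.2, -6.5) tr [0.0341, -0.2043, -0.0115] turn [-0.004, 0.001, -1.206] dist 0.207
```

```bash
cat >> h.py <<'E'
def caddy():
    S=slots('top'); h=[np.round(d['position'],4).tolist() for d in models.place_of('top','handle')][:1]
    print('slots',S,'handle',h)
    l=models.masks_of('top','caddy')
    if l: print('mask fit',fit('top',l[0]['pixels'],box(.204,.12,.034,.038),.474,-.06,1.456))
E
python3 - <<'E'
from h import *
caddy()
plan((.4769,-.0346,.2,-6.5))
E
```

```text
slots [([0.4683, -0.1045, 0.0397], 0.76), ([0.4751, -0.0677, 0.0411], 0.57), ([0.4778, -0.0319, 0.0382], 0.71), ([0.4838, 0.0014, 0.0388], 0.88)] handle [[0.4661, -0.1425, 0.1048]]
mask fit (array([ 0.47267779, -0.06275002,  1.4648688 ]), np.float64(0.06890687919965056))
t 37.77 tcp [ 0.4858 -0.3326  0.1872] ang -75.6 q7 -0.99 F [ 0.3 -0.7 -0.7] open 0.453
(0.4769, -0.0346, 0.2, -6.5) tr [0.0657, -0.2909, -0.012] turn [-0.005, 0.001, -1.205] dist 0.298
```

Call:
{"method": "jog_arm", "body": {"turn": [[0,0,-0.1],[0,0,-0.25],[0,0,-0.4],[0,0,-0.55],[0,0,-0.7],[0,0,-0.85],[0,0,-1.0],[0,0,-1.15],[-0.005,0.001,-1.205],[-0.005,0.001,-1.205],[-0.005,0.001,-1.205],[-0.005,0.001,-1.205],[-0.005,0.001,-1.205]], "translation": [[0.01,-0.03,-0.012],[0.02,-0.07,-0.012],[0.03,-0.11,-0.012],[0.04,-0.15,-0.012],[0.045,-0.19,-0.012],[0.05,-0.23,-0.012],[0.06,-0.26,-0.012],[0.066,-0.291,-0.012],[0.066,-0.291,-0.012],[0.066,-0.291,-0.012],[0.066,-0.291,-0.012],[0.066,-0.291,-0.012],[0.066,-0.291,-0.012]], "grip": [1,1,1,1,1,1,1,1,1,1,1,1,1]}}

```text
clock: 39.4
tool_pos: [0.4778, -0.0352, 0.2006]
eef_rot: [0.747, 0.665, 0.0, 0.001]
contact_force: [-0.1, -0.6, -0.6]
opening: 0.448
finger_force: 40.0
```

```bash
python3 - <<'E'
from h import *
plan((.4769,-.0346,.125,-6.5),(.4769,-.0346,.097,-6.5)); print(r.get_state()['eef_rot'])
E
```

```text
t 39.40 tcp [ 0.4778 -0.0352  0.2006] ang -6.6 q7 -0.64 F [-0.1 -0.6 -0.6] open 0.448
(0.4769, -0.0346, 0.125, -6.5) tr [0.0006, -0.0011, 0.0756] turn [0.002, 0.001, -0.002] dist 0.076
(0.4769, -0.0346, 0.097, -6.5) tr [0.0006, -0.0012, 0.1036] turn [0.002, 0.001, -0.002] dist 0.104
[7.46618218e-01 6.65251948e-01 2.21279710e-04 1.01618501e-03]
```

Call:
{"method": "jog_arm", "body": {"turn": [[0.002,0.001,0],[0.002,0.001,0],[0.002,0.001,0],[0.002,0.001,0],[0.002,0.001,0],[0.002,0.001,0],[0.002,0.001,0],[0.002,0.001,0],[0.002,0.001,0],[0.002,0.001,0],[0.002,0.001,0],[0.002,0.001,0]], "translation": [[0.0005,-0.001,0.03],[0.0005,-0.001,0.055],[0.0005,-0.001,0.065],[0.0005,-0.001,0.072],[0.0005,-0.001,0.078],[0.0005,-0.001,0.084],[0.0005,-0.001,0.089],[0.0005,-0.001,0.094],[0.0005,-0.001,0.099],[0.0005,-0.001,0.104],[0.0005,-0.001,0.104],[0.0005,-0.001,0.104]], "grip": [1,1,1,1,1,1,1,1,1,1,1,1]}}

```text
clock: 40.9
tool_pos: [0.4767, -0.0344, 0.0962]
eef_rot: [0.746, 0.666, -0.0, -0.0]
contact_force: [0.7, 0.3, -4.2]
opening: 0.446
finger_force: 40.0
```

```bash
python3 - <<'E'
from h import *
plan()
save('wrist','w11'); save('side','s11',(170,170,300,300),4)
E
```

```text
t 40.90 tcp [ 0.4767 -0.0344  0.0962] ang -6.5 q7 -0.80 F [ 0.7  0.3 -4.2] open 0.446
```

Call:
{"method": "jog_arm", "body": {"turn": [[0,0,0],[0,0,0],[0,0,0],[0,0,0],[0,0,0],[0,0,0],[0,0,0],[0,0,0],[0,0,0]], "translation": [[0,0,0.003],[0,0,0.006],[0,0,0.009],[0,0,0.012],[0,0,0.014],[0,0,0.015],[0,0,0.016],[0,0,0.016],[0,0,0.016]], "grip": [1,1,1,1,1,1,1,1,1]}}

```text
clock: 42.12
tool_pos: [0.4772, -0.0341, 0.0812]
eef_rot: [0.746, 0.666, 0.0, 0.0]
contact_force: [-0.9, -0.7, 7.4]
opening: 0.447
finger_force: 40.0
```

Call:
{"method": "jog_arm", "body": {"turn": [[0,0,0],[0,0,0],[0,0,0],[0,0,0]], "translation": [[0,0,0.001],[0,0,0.002],[0,0,0.003],[0,0,0.003]], "grip": [1,1,1,1]}}

```text
clock: 42.62
tool_pos: [0.4788, -0.0339, 0.0808]
eef_rot: [0.746, 0.666, 0.002, 0.002]
contact_force: [-3.2, -0.6, 35.2]
opening: 0.446
finger_force: 40.0
```

Call:
{"method": "jog_arm", "body": {"turn": [[0,0,0],[0,0,0],[0,0,0],[0,0,0],[0,0,0],[0,0,0],[0,0,0],[0,0,0],[0,0,0]], "translation": [[0,0,-0.003],[0,0,-0.003],[0,0,-0.003],[0,0,-0.003],[0,0,-0.003],[0,0,-0.03],[0,0,-0.07],[0,0,-0.11],[0,0,-0.11]], "grip": [1,0,0,0,0,0,0,0,0]}}

```text
clock: 43.75
tool_pos: [0.4788, -0.0341, 0.1899]
eef_rot: [0.746, 0.665, 0.002, 0.002]
contact_force: [0.3, -0.5, -0.8]
opening: 1.002
finger_force: 0.0
```

```bash
python3 - <<'E'
from h import *
x,y=stand(-.018); plan((x,y,.19,-75.6),(x,y,.11,-75.6))
E
```

```text
t 43.75 tcp [ 0.4788 -0.0341  0.1899] ang -6.6 q7 -0.67 F [ 0.3 -0.5 -0.8] open 1.002
(np.float64(0.4521655030996847), np.float64(-0.34287641796896734), 0.19, -75.6) tr [-0.3098, 0.0088, -0.0005] turn [0.004, -0.004, 1.205] dist 0.310
(np.float64(0.4521655030996847), np.float64(-0.34287641796896734), 0.11, -75.6) tr [-0.3099, 0.0084, 0.0795] turn [0.004, -0.004, 1.205] dist 0.320
```

Call:
{"method": "jog_arm", "body": {"turn": [[0,0,0.15],[0,0,0.3],[0,0,0.45],[0,0,0.6],[0,0,0.75],[0,0,0.9],[0,0,1.05],[0,0,1.2],[0,0,1.205],[0,0,1.205],[0,0,1.205],[0,0,1.205],[0,0,1.205]], "translation": [[-0.05,0.001,0],[-0.1,0.002,0],[-0.15,0.004,0],[-0.2,0.006,0],[-0.25,0.008,0],[-0.3,0.009,0],[-0.31,0.009,0],[-0.31,0.009,0.04],[-0.31,0.009,0.08],[-0.31,0.009,0.08],[-0.31,0.009,0.08],[-0.31,0.009,0.08],[-0.31,0.009,0.08]], "grip": [0,0,0,0,0,0,0,0,0,0,0,0,0]}}

```text
clock: 45.38
tool_pos: [0.4513, -0.3438, 0.1088]
eef_rot: [0.992, 0.125, 0.001, 0.001]
contact_force: [-0.4, 0.4, 0.1]
opening: 0.997
finger_force: 0.0
```

```bash
python3 - <<'E'
from h import *
x,y=stand(-.018); plan((x,y,.053,-75.6))
caddy()
save('side','s12',(170,170,300,300),4)
E
```

```text
t 45.38 tcp [ 0.4513 -0.3438  0.1088] ang -75.6 q7 -1.01 F [-0.4  0.4  0.1] open 0.997
(np.float64(0.4521655030996847), np.float64(-0.34287641796896734), 0.053, -75.6) tr [0.0009, -0.0007, 0.0558] turn [0.001, -0.001, 0.0] dist 0.056
slots [([0.4728, -0.1052, 0.0406], 0.87), ([0.4752, -0.0658, 0.0388], 0.96), ([0.4813, -0.0328, 0.0392], 0.8), ([0.4847, 0.0006, 0.0383], 0.82)] handle [[0.6922, 0.3169, -0.0021]]
mask fit (array([ 0.47636865, -0.06209087,  1.45895103]), np.float64(0.07066633025759324))
```

View pics/s12.png

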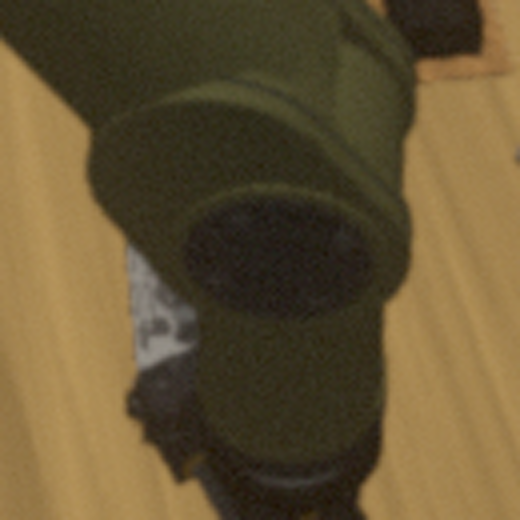

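The arm blocks the side view. The top-camera numbers put the caddy about 2 mm further in x. Continue.

Call:
{"method": "jog_arm", "body": {"turn": [[0.001,-0.001,0],[0.001,-0.001,0],[0.001,-0.001,0],[0.001,-0.001,0],[0.001,-0.001,0],[0.001,-0.001,0],[0.001,-0.001,0],[0.001,-0.001,0],[0.001,-0.001,0],[0.001,-0.001,0],[0.001,-0.001,0],[0.001,-0.001,0],[0.001,-0.001,0],[0.001,-0.001,0],[0.001,-0.001,0],[0.001,-0.001,0],[0.001,-0.001,0],[0.001,-0.001,0]], "translation": [[0.001,-0.001,0.02],[0.001,-0.001,0.04],[0.001,-0.001,0.052],[0.001,-0.001,0.056],[0.001,-0.001,0.056],[0.001,-0.001,0.056],[0.001,-0.001,0.056],[0.001,-0.001,0.056],[0.001,-0.001,0.056],[0.001,-0.001,0.056],[0.001,-0.001,0.056],[0.001,-0.001,0.04],[0.001,-0.001,0.01],[0.001,-0.001,-0.02],[0.001,-0.001,-0.05],[0.001,-0.001,-0.08],[0.001,-0.001,-0.08],[0.001,-0.001,-0.08]], "grip": [0,0,0,0,0,1,1,1,1,1,1,1,1,1,1,1,1,1], "force": 40}}

```text
clock: 47.88
tool_pos: [0.4509, -0.3418, 0.1873]
eef_rot: [0.992, 0.126, -0.001, -0.001]
contact_force: [-0.7, -0.1, -1.3]
opening: 0.451
finger_force: 40.0
```

```bash
python3 - <<'E'
from h import *
caddy()
plan((.4735,-.0703,.2,-6.5))
E
```

```text
slots [([0.4686, -0.1046, 0.0405], 0.59), ([0.4788, -0.0673, 0.039], 0.81), ([0.4798, -0.0322, 0.0387], 0.76), ([0.4845, 0.0011, 0.037], 0.61)] handle [[0.4677, -0.1414, 0.1019]]
mask fit (array([ 0.47620137, -0.06126531,  1.45434368]), np.float64(0.06916724336793541))
t 48.08 tcp [ 0.4509 -0.3417  0.1866] ang -75.6 q7 -0.97 F [ 0.2  0.7 -0.7] open 0.446
(0.4735, -0.0703, 0.2, -6.5) tr [0.0895, -0.2572, -0.0129] turn [-0.004, 0.0, -1.205] dist 0.273
```

Call:
{"method": "jog_arm", "body": {"turn": [[0,0,-0.1],[0,0,-0.25],[0,0,-0.4],[0,0,-0.55],[0,0,-0.7],[0,0,-0.85],[0,0,-1.0],[0,0,-1.15],[-0.004,0,-1.205],[-0.004,0,-1.205],[-0.004,0,-1.205],[-0.004,0,-1.205],[-0.004,0,-1.205]], "translation": [[0.01,-0.03,-0.013],[0.02,-0.07,-0.013],[0.035,-0.11,-0.013],[0.05,-0.15,-0.013],[0.06,-0.19,-0.013],[0.075,-0.22,-0.013],[0.085,-0.24,-0.013],[0.09,-0.257,-0.013],[0.09,-0.257,-0.013],[0.09,-0.257,-0.013],[0.09,-0.257,-0.013],[0.09,-0.257,-0.013],[0.09,-0.257,-0.013]], "grip": [1,1,1,1,1,1,1,1,1,1,1,1,1]}}

```text
clock: 49.7
tool_pos: [0.4746, -0.0711, 0.2008]
eef_rot: [0.747, 0.665, -0.0, 0.001]
contact_force: [0.5, -0.2, -0.4]
opening: 0.451
finger_force: 40.0
```

```bash
python3 - <<'E'
from h import *
plan((.4742,-.070,.097,-6.5))
E
```

```text
t 49.70 tcp [ 0.4746 -0.0711  0.2008] ang -6.6 q7 -0.58 F [ 0.5 -0.2 -0.4] open 0.451
(0.4742, -0.07, 0.097, -6.5) tr [0.0012, -0.0007, 0.1038] turn [0.002, 0.002, -0.001] dist 0.104
```

Call:
{"method": "jog_arm", "body": {"turn": [[0.002,0.001,0],[0.002,0.001,0],[0.002,0.001,0],[0.002,0.001,0],[0.002,0.001,0],[0.002,0.001,0],[0.002,0.001,0],[0.002,0.001,0],[0.002,0.001,0],[0.002,0.001,0],[0.002,0.001,0],[0.002,0.001,0]], "translation": [[0.001,-0.0007,0.03],[0.001,-0.0007,0.055],[0.001,-0.0007,0.065],[0.001,-0.0007,0.072],[0.001,-0.0007,0.078],[0.001,-0.0007,0.084],[0.001,-0.0007,0.089],[0.001,-0.0007,0.094],[0.001,-0.0007,0.099],[0.001,-0.0007,0.104],[0.001,-0.0007,0.104],[0.001,-0.0007,0.104]], "grip": [1,1,1,1,1,1,1,1,1,1,1,1]}}

```text
clock: 51.2
tool_pos: [0.4737, -0.0699, 0.0964]
eef_rot: [0.746, 0.666, -0.001, -0.0]
contact_force: [1.2, 0.1, -3.7]
opening: 0.451
finger_force: 40.0
```

Call:
{"method": "jog_arm", "body": {"turn": [[0,0,0],[0,0,0],[0,0,0],[0,0,0],[0,0,0],[0,0,0],[0,0,0],[0,0,0],[0,0,0]], "translation": [[0,0,0.003],[0,0,0.006],[0,0,0.009],[0,0,0.012],[0,0,0.014],[0,0,0.015],[0,0,0.016],[0,0,0.017],[0,0,0.017]], "grip": [1,1,1,1,1,1,1,1,1]}}

```text
clock: 52.32
tool_pos: [0.4747, -0.0698, 0.081]
eef_rot: [0.746, 0.666, 0.0, 0.001]
contact_force: [-1.0, 0.5, 13.6]
opening: 0.444
finger_force: 40.0
```

Press slightly more, release, rise.

Call:
{"method": "jog_arm", "body": {"turn": [[0,0,0],[0,0,0],[0,0,0],[0,0,0]], "translation": [[0,0,0.001],[0,0,0.0015],[0,0,0.0015],[0,0,0.0015]], "grip": [1,1,1,1]}}

```text
clock: 52.82
tool_pos: [0.4755, -0.0698, 0.0808]
eef_rot: [0.746, 0.666, 0.001, 0.002]
contact_force: [-3.2, 0.2, 28.3]
opening: 0.447
finger_force: 40.0
```

Call:
{"method": "jog_arm", "body": {"turn": [[0,0,0],[0,0,0],[0,0,0],[0,0,0],[0,0,0],[0,0,0],[0,0,0],[0,0,0],[0,0,0],[0,0,0]], "translation": [[0,0,-0.002],[0,0,-0.002],[0,0,-0.002],[0,0,-0.002],[0,0,-0.002],[0,0,-0.03],[0,0,-0.07],[0,0,-0.11],[0,0,-0.11],[0,0,-0.11]], "grip": [1,0,0,0,0,0,0,0,0,0]}}

```text
clock: 54.08
tool_pos: [0.4736, -0.0701, 0.1877]
eef_rot: [0.746, 0.666, -0.001, -0.0]
contact_force: [0.2, 1.0, -0.1]
opening: 1.003
finger_force: 0.0
```

```bash
python3 - <<'E'
from h import *
x,y=stand(-.054); plan((x,y,.11,-75.6))
E
```

```text
t 54.08 tcp [ 0.4736 -0.0701  0.1877] ang -6.5 q7 -0.61 F [ 0.2  1.  -0.1] open 1.003
(np.float64(0.41729650929905393), np.float64(-0.3518292539069021), 0.11, -75.6) tr [-0.2862, -0.0238, 0.078] turn [-0.001, 0.002, 1.205] dist 0.298
```

Call:
{"method": "jog_arm", "body": {"turn": [[0,0,0.15],[0,0,0.3],[0,0,0.45],[0,0,0.6],[0,0,0.75],[0,0,0.9],[0,0,1.05],[0,0,1.2],[0,0,1.205],[0,0,1.205],[0,0,1.205],[0,0,1.205],[0,0,1.205]], "translation": [[-0.05,-0.004,0],[-0.1,-0.008,0],[-0.15,-0.012,0],[-0.2,-0.016,0],[-0.25,-0.02,0],[-0.286,-0.024,0],[-0.286,-0.024,0],[-0.286,-0.024,0.04],[-0.286,-0.024,0.078],[-0.286,-0.024,0.078],[-0.286,-0.024,0.078],[-0.286,-0.024,0.078],[-0.286,-0.024,0.078]], "grip": [0,0,0,0,0,0,0,0,0,0,0,0,0]}}

```text
clock: 55.7
tool_pos: [0.4183, -0.3517, 0.1115]
eef_rot: [0.992, 0.125, 0.001, 0.001]
contact_force: [-0.9, -0.6, -1.4]
opening: 0.998
finger_force: 0.0
```

```bash
python3 - <<'E'
from h import *
x,y=stand(-.054); plan((x,y,.053,-75.6))
E
```

```text
t 55.70 tcp [ 0.4183 -0.3517  0.1115] ang -75.6 q7 -0.99 F [-0.9 -0.6 -1.4] open 0.998
(np.float64(0.41729650929905393), np.float64(-0.3518292539069021), 0.053, -75.6) tr [-0.0011, -0.0002, 0.0585] turn [0.002, -0.001, 0.0] dist 0.059
```

Call:
{"method": "jog_arm", "body": {"turn": [[0.001,-0.001,0],[0.001,-0.001,0],[0.001,-0.001,0],[0.001,-0.001,0],[0.001,-0.001,0],[0.001,-0.001,0],[0.001,-0.001,0],[0.001,-0.001,0],[0.001,-0.001,0],[0.001,-0.001,0],[0.001,-0.001,0],[0.001,-0.001,0],[0.001,-0.001,0],[0.001,-0.001,0],[0.001,-0.001,0],[0.001,-0.001,0],[0.001,-0.001,0],[0.001,-0.001,0],[0.001,-0.001,0]], "translation": [[-0.001,0,0.02],[-0.001,0,0.04],[-0.001,0,0.053],[-0.001,0,0.058],[-0.001,0,0.058],[-0.001,0,0.058],[-0.001,0,0.058],[-0.001,0,0.058],[-0.001,0,0.058],[-0.001,0,0.058],[-0.001,0,0.058],[-0.001,0,0.04],[-0.001,0,0.01],[-0.001,0,-0.02],[-0.001,0,-0.05],[-0.001,0,-0.08],[-0.001,0,-0.08],[-0.001,0,-0.08],[-0.001,0,-0.08]], "grip": [0,0,0,0,0,1,1,1,1,1,1,1,1,1,1,1,1,1,1], "force": 40}}

```text
clock: 58.08
tool_pos: [0.4161, -0.351, 0.1892]
eef_rot: [0.992, 0.126, -0.002, -0.001]
contact_force: [-0.1, 0.4, -0.4]
opening: 0.45
finger_force: 40.0
```

```bash
python3 - <<'E'
from h import *
caddy()
plan((.4702,-.1057,.2,-6.5))
E
```

```text
slots [([0.4734, -0.1017, 0.0392], 0.57), ([0.4778, -0.0653, 0.0405], 0.83), ([0.4795, -0.0312, 0.0387], 0.95), ([0.4831, 0.0018, 0.0368], 0.69)] handle [[0.4724, -0.14, 0.1035]]
mask fit (array([ 0.47686529, -0.06165753,  1.45858106]), np.float64(0.16125185506218562))
t 58.27 tcp [ 0.4166 -0.3512  0.1898] ang -75.6 q7 -0.95 F [ 0.5 -0.1 -1.9] open 0.450
(0.4702, -0.1057, 0.2, -6.5) tr [0.1131, -0.2244, -0.0101] turn [-0.003, 0.001, -1.205] dist 0.252
```

Call:
{"method": "jog_arm", "body": {"turn": [[0,0,-0.1],[0,0,-0.25],[0,0,-0.4],[0,0,-0.55],[0,0,-0.7],[0,0,-0.85],[0,0,-1.0],[0,0,-1.15],[-0.003,0,-1.205],[-0.003,0,-1.205],[-0.003,0,-1.205],[-0.003,0,-1.205],[-0.003,0,-1.205]], "translation": [[0.02,-0.03,-0.01],[0.035,-0.06,-0.01],[0.05,-0.1,-0.01],[0.065,-0.13,-0.01],[0.08,-0.16,-0.01],[0.095,-0.19,-0.01],[0.105,-0.21,-0.01],[0.113,-0.224,-0.01],[0.113,-0.224,-0.01],[0.113,-0.224,-0.01],[0.113,-0.224,-0.01],[0.113,-0.224,-0.01],[0.113,-0.224,-0.01]], "grip": [1,1,1,1,1,1,1,1,1,1,1,1,1]}}

```text
clock: 59.9
tool_pos: [0.4705, -0.1065, 0.2004]
eef_rot: [0.746, 0.665, -0.0, 0.001]
contact_force: [-0.5, 0.5, -0.9]
opening: 0.448
finger_force: 40.0
```

```bash
python3 - <<'E'
from h import *
plan((.4702,-.1057,.097,-6.5))
E
```

```text
t 59.90 tcp [ 0.4705 -0.1065  0.2004] ang -6.6 q7 -0.52 F [-0.5  0.5 -0.9] open 0.448
(0.4702, -0.1057, 0.097, -6.5) tr [0.001, -0.0005, 0.1034] turn [0.001, 0.001, -0.001] dist 0.103
```

Call:
{"method": "jog_arm", "body": {"turn": [[0.001,0.001,0],[0.001,0.001,0],[0.001,0.001,0],[0.001,0.001,0],[0.001,0.001,0],[0.001,0.001,0],[0.001,0.001,0],[0.001,0.001,0],[0.001,0.001,0],[0.001,0.001,0],[0.001,0.001,0],[0.001,0.001,0]], "translation": [[0.001,-0.0005,0.03],[0.001,-0.0005,0.055],[0.001,-0.0005,0.065],[0.001,-0.0005,0.072],[0.001,-0.0005,0.078],[0.001,-0.0005,0.084],[0.001,-0.0005,0.089],[0.001,-0.0005,0.094],[0.001,-0.0005,0.099],[0.001,-0.0005,0.1035],[0.001,-0.0005,0.1035],[0.001,-0.0005,0.1035]], "grip": [1,1,1,1,1,1,1,1,1,1,1,1]}}

```text
clock: 61.4
tool_pos: [0.4697, -0.1055, 0.0965]
eef_rot: [0.746, 0.666, -0.001, -0.0]
contact_force: [0.6, -0.1, -3.1]
opening: 0.446
finger_force: 40.0
```

Call:
{"method": "jog_arm", "body": {"turn": [[0,0,0],[0,0,0],[0,0,0],[0,0,0],[0,0,0],[0,0,0],[0,0,0],[0,0,0],[0,0,0]], "translation": [[0,0,0.003],[0,0,0.006],[0,0,0.009],[0,0,0.012],[0,0,0.014],[0,0,0.015],[0,0,0.016],[0,0,0.0165],[0,0,0.0165]], "grip": [1,1,1,1,1,1,1,1,1]}}

```text
clock: 62.52
tool_pos: [0.4707, -0.1054, 0.0818]
eef_rot: [0.746, 0.666, 0.0, 0.001]
contact_force: [-2.3, -0.2, 17.1]
opening: 0.452
finger_force: 40.0
```

Call:
{"method": "jog_arm", "body": {"turn": [[0,0,0],[0,0,0],[0,0,0]], "translation": [[0,0,0.001],[0,0,0.001],[0,0,0.001]], "grip": [1,1,1]}}

```text
clock: 62.9
tool_pos: [0.4714, -0.1054, 0.0816]
eef_rot: [0.746, 0.666, 0.001, 0.002]
contact_force: [-1.9, 0.3, 25.7]
opening: 0.449
finger_force: 40.0
```

Call:
{"method": "jog_arm", "body": {"turn": [[0,0,0],[0,0,0],[0,0,0],[0,0,0],[0,0,0],[0,0,0],[0,0,0],[0,0,0],[0,0,0],[0,0,0]], "translation": [[0,0,-0.002],[0,0,-0.002],[0,0,-0.002],[0,0,-0.002],[0,0,-0.002],[0,0,-0.03],[-0.02,0,-0.07],[-0.04,0,-0.11],[-0.08,0,-0.12],[-0.08,0,-0.12]], "grip": [1,0,0,0,0,0,0,0,0,0]}}

```text
clock: 64.15
tool_pos: [0.4605, -0.1888, 0.1999]
eef_rot: [0.748, 0.663, -0.001, 0.001]
contact_force: [0.7, 0.7, -1.2]
opening: 1.0
finger_force: 0.0
```

```bash
python3 - <<'E'
from h import *
plan()
par=cams.camera_params('wrist'); im=cams.snapshot('wrist')
for n in ('handle','slot0','board0'): print(n,[(np.round(d['position'],4).tolist(),round(d['p'],2)) for d in models.place_of('wrist',n)])
cv2.imwrite('pics/w13.png',cv2.resize(im[...,::-1],None,fx=1.5,fy=1.5))
import pickle; pickle.dump(par,open('w13.pkl','wb'))
E
```

```text
t 64.15 tcp [ 0.4605 -0.1888  0.1999] ang -6.9 q7 -0.37 F [ 0.7  0.7 -1.2] open 1.000
handle [([0.4702, -0.1436, 0.1043], 0.6)]
slot0 [([0.4746, -0.0707, 0.0345], 0.84), ([0.4781, -0.0338, 0.035], 0.74), ([0.4713, -0.1089, 0.032], 0.61), ([0.4788, -0.0606, -0.0061], 0.39)]
board0 [([0.4789, -0.0669, 0.0409], 0.97), ([0.4753, -0.0337, 0.0376], 0.92), ([0.4701, -0.1062, 0.037], 0.81)]
```

View pics/w13.png

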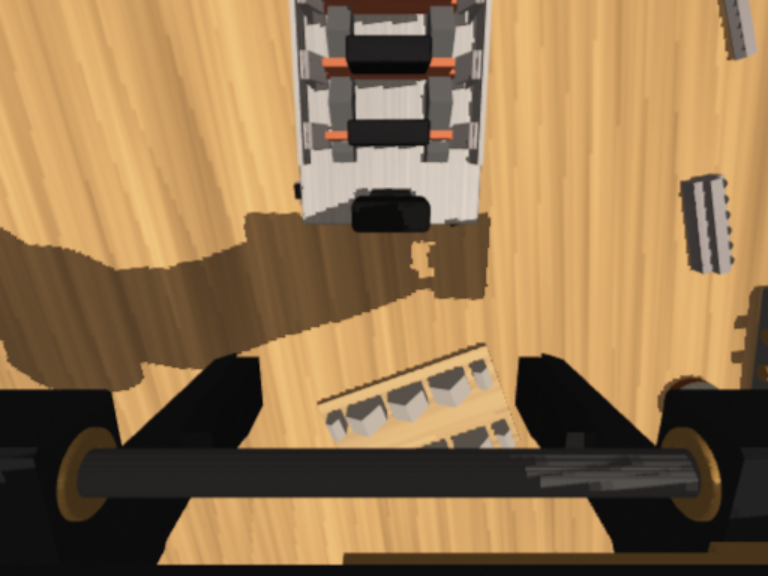

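The wrist view shows the stand empty and the seated boards with copper shoulders at rows 65 and 135. The handle block is at (391,213). Next: grip the handle.

```bash
python3 - <<'E'
from h import *
import pickle; par=pickle.load(open('w13.pkl','rb'))
print('handle top corners',pix2w('wrist',[[352/1.5,205/1.5],[430/1.5,205/1.5],[391/1.5,197/1.5],[391/1.5,231/1.5]],.122,par).round(4).tolist())
print('bottom back edge', pix2w('wrist',[[391/1.5,231/1.5]],.088,par).round(4).tolist())
print('deck rear corners',pix2w('wrist',[[304/1.5,222/1.5],[478/1.5,221/1.5]],.038,par).round(4).tolist())
for s in(.4745,.4755):
  print(w2pix('wrist',T2(s,-.0597,np.deg2rad(83.5),[[x,y,.122] for x in(-.094,-.078) for y in(-.02,.02)]),par).round(1).tolist())
print('cam',par['eye'])
E
```

```text
handle top corners [[0.4466, -0.1379, 0.122], [0.4851, -0.1426, 0.122], [0.4663, -0.1364, 0.122], [0.4643, -0.1531, 0.122]]
bottom back edge [[0.4639, -0.1587, 0.088]]
deck rear corners [[0.4051, -0.1536, 0.038], [0.5228, -0.1672, 0.038]]
[[286.4, 153.8], [233.7, 154.3], [286.8, 132.4], [233.0, 132.8]]
[[287.8, 153.7], [235.0, 154.1], [288.2, 132.2], [234.3, 132.6]]
cam [ 0.46759509 -0.11453687  0.35769017]
```

```bash
python3 - <<'E'
from h import *
plan((.4657,-.1450,.16,-6.5),(.4657,-.1450,.086,-6.5))
E
```

```text
t 64.35 tcp [ 0.461  -0.1837  0.1991] ang -6.4 q7 -0.37 F [-0.2 -0.1 -0.8] open 0.996
(0.4657, -0.145, 0.16, -6.5) tr [0.0389, 0.0004, 0.0391] turn [-0.001, -0.001, 0.001] dist 0.055
(0.4657, -0.145, 0.086, -6.5) tr [0.0389, 0.0005, 0.1131] turn [-0.001, -0.001, 0.001] dist 0.120
```

Call:
{"method": "jog_arm", "body": {"turn": [[0,0,0],[0,0,0],[0,0,0],[0,0,0],[0,0,0],[0,0,0],[0,0,0],[0,0,0],[0,0,0]], "translation": [[0.02,0,0],[0.039,0,0.02],[0.039,0,0.04],[0.039,0,0.06],[0.039,0,0.08],[0.039,0,0.1],[0.039,0,0.11],[0.039,0,0.113],[0.039,0,0.113]], "grip": [0,0,0,0,0,0,0,0,0]}}

```text
clock: 65.47
tool_pos: [0.4658, -0.1459, 0.0867]
eef_rot: [0.746, 0.666, -0.0, 0.0]
contact_force: [0.2, 0.5, -0.1]
opening: 0.999
finger_force: 0.0
```

```bash
python3 - <<'E'
from h import *
plan((.4657,-.1450,.086,-6.5))
E
```

```text
t 65.47 tcp [ 0.4658 -0.1459  0.0867] ang -6.5 q7 -0.64 F [ 0.2  0.5 -0.1] open 0.999
(0.4657, -0.145, 0.086, -6.5) tr [0.0009, -0.0002, 0.0007] turn [0.0, 0.0, -0.0] dist 0.001
```

Call:
{"method": "jog_arm", "body": {"turn": [[0,0,0],[0,0,0],[0,0,0],[0,0,0],[0,0,0],[0,0,0],[0,0,0]], "translation": [[0,0,0],[0,0,0],[0,0,0],[0,0,0],[0,0,0],[0,0,0],[0,0,0]], "grip": [1,1,1,1,1,1,1], "force": 30}}

```text
clock: 66.35
tool_pos: [0.4657, -0.1463, 0.0865]
eef_rot: [0.746, 0.666, -0.0, 0.0]
contact_force: [0.3, 0.4, 1.2]
opening: 0.454
finger_force: 30.0
```

Call:
{"method": "jog_arm", "body": {"turn": [[0,0,0],[0,0,0],[0,0,0],[0,0,0],[0,0,0],[0,0,0],[0,0,0],[0,0,0],[0,0,0],[0,0,0],[0,0,0],[0,0,0],[0,0,0],[0,0,0],[0,0,0],[0,0,0]], "translation": [[0.004,0,0],[0.01,0,0],[0.018,0,0],[0.028,0,0],[0.038,0,0],[0.048,0,0],[0.058,0,0],[0.068,0,0],[0.078,0,0],[0.088,0,0],[0.098,0,0],[0.108,0,0],[0.118,0,0],[0.126,0,0],[0.13,0,0],[0.13,0,0]], "grip": [1,1,1,1,1,1,1,1,1,1,1,1,1,1,1,1]}}

```text
clock: 68.35
tool_pos: [0.4806, -0.0158, 0.0864]
eef_rot: [0.746, 0.666, 0.001, -0.0]
contact_force: [0.4, 0.9, 3.5]
opening: 0.451
finger_force: 30.0
```

```bash
python3 - <<'E'
from h import *
plan((.4757,.0929,.0865,3.6),(.4688,.2027,.0865,3.6))
for c in ('top','wrist'):
    cams.snapshot(c)
    for n in ('castor_fl','castor_rl','handle','mark'): print(c,n,[(np.round(d['position'],4).tolist(),round(d['p'],2)) for d in models.place_of(c,n)])
# mark from top again, unobstructed
im=cams.snapshot('top'); hsv=cv2.cvtColor(im,cv2.COLOR_RGB2HSV); m=(hsv[...,1]<60)&(hsv[...,2]>150)
m[:,:80]=0;m[:190]=0;m[265:]=0;m[:,190:]=0
ys,xs=np.nonzero(m); w=pix2w('top',np.c_[xs,ys],0)[:,:2].astype(np.float32); print('tape',len(xs),cv2.minAreaRect(w))
par=cams.camera_params('wrist'); im=cams.snapshot('wrist'); hsv=cv2.cvtColor(im,cv2.COLOR_RGB2HSV); m=((hsv[...,1]<50)&(hsv[...,2]>170)).astype(np.uint8)
n,lab,st,ce=cv2.connectedComponentsWithStats(m)
for i in range(1,n):
    if st[i,4]>40: print(st[i],pix2w('wrist',ce[i],0,par).round(3)[0,:2])
cv2.imwrite('pics/w14.png',im[...,::-1])
E
```

```text
t 68.35 tcp [ 0.4806 -0.0158  0.0864] ang -6.5 q7 -0.88 F [0.4 0.9 3.5] open 0.451
(0.4757, 0.0929, 0.0865, 3.6) tr [0.1074, -0.0171, 0.0001] turn [0.0, -0.001, -0.175] dist 0.109
(0.4688, 0.2027, 0.0865, 3.6) tr [0.2158, -0.0363, 0.0002] turn [0.0, -0.001, -0.175] dist 0.219
top castor_fl []
top castor_rl []
top handle [([0.698, -0.1907, 0.0021], 0.56)]
top mark []
wrist castor_fl []
wrist castor_rl []
wrist handle [([0.4824, -0.0133, 0.1021], 0.84), ([0.4926, 0.072, -0.0063], 0.65)]
wrist mark [([0.4861, 0.0215, 0.0352], 0.22)]
tape 648 ((0.4680091142654419, 0.2770732641220093), (0.17412608861923218, 0.2725372910499573), 3.5219886302948)
[ 150    0   28  181 1807] [0.418 0.076]
[172   0  21   7 112] [0.443 0.127]
[330   0  19  10 142] [0.549 0.114]
[ 341    0   32  192 1854] [0.56  0.057]
[ 224   38   72   42 2315] [0.491 0.084]
[324  41  21  49 592] [0.545 0.074]
[174  43  24  45 678] [0.436 0.088]
[179 110  19  37 610] [0.431 0.044]
[ 226  111   68   41 2353] [0.485 0.037]
[322 111  18  40 532] [0.539 0.03 ]
[320 193  19  40 627] [ 0.535 -0.038]
```

```bash
python3 - <<'E'
from h import *
# camera in tool frame from the c2 record
Rt=R.from_quat([9.70637007e-01,2.40548953e-01,-1.2e-05,3.4e-05]).as_matrix(); t=np.array([.48691477,.27960311,.0251673])
Rc=np.array([[0.466,0.846,0.257],[-0.885,0.446,0.137],[0.001,-0.292,0.957]]); u,_,v=np.linalg.svd(Rc); Rc=u@v
off=Rt.T@(np.array([.55134658,.31393193,.1831326])-t); Rct=Rt.T@Rc
a=np.deg2rad(-63.4); ty=np.array([np.cos(a),np.sin(a),0]); tz=np.array([0,0,-1.]); R1=np.c_[np.cross(ty,tz),ty,tz]
base=cams.camera_params('wrist'); p=dict(base); t1=np.array([.4876,.2781,.2004])
p['eye']=t1+R1@off; p['orientation']=R.from_matrix(R1@Rct).as_quat()
im=cv2.imread('pics/w1.png'); hsv=cv2.cvtColor(im,cv2.COLOR_BGR2HSV); m=((hsv[...,1]<60)&(hsv[...,2]>120)).astype(np.uint8)
m[235:]=0; m[:60]=0; m[:,:90]=0; m[:,380:]=0
m2=((hsv[...,1]<70)&(hsv[...,2]>100)).astype(np.uint8); m2[:225]=0;m2[285:]=0;m2[:,:260]=0;m2[:,325:]=0
m|=m2
n,lab,st,ce=cv2.connectedComponentsWithStats(m); pts=[]
for i in range(1,n):
    if st[i,4]>30:
        print(st[i],pix2w('wrist',ce[i],0,p).round(4)[0,:2]); ys,xs=np.nonzero(lab==i); pts.append(np.c_[xs,ys])
w=pix2w('wrist',np.vstack(pts),0,p)[:,:2].astype(np.float32); print(cv2.minAreaRect(w))
g=((im.max(2)<40)).astype(np.uint8); g[:60]=0; g[210:]=0; g[:,170:]=0
ys,xs=np.nonzero(g); wb=pix2w('wrist',np.c_[xs,ys],0,p)[:,:2].astype(np.float32); print('bar',cv2.minAreaRect(wb))
E
```

```text
[150  71  58  37 613] [0.5252 0.4005]
[323 143  44  48 494] [0.5387 0.1876]
[119 177  44  45 439] [0.3823 0.3922]
[268 250  51  27 367] [0.3956 0.1774]
((0.460079163312912, 0.28909099102020264), (0.16642040014266968, 0.2507959008216858), 3.5826621055603027)
bar ((0.4513598084449768, 0.42605382204055786), (0.16500882804393768, 0.01507881935685873), 3.5524535179138184)
```

Call:
{"method": "jog_arm", "body": {"turn": [[0,0,-0.005],[0,0,-0.015],[0,0,-0.03],[0,0,-0.045],[0,0,-0.06],[0,0,-0.075],[0,0,-0.09],[0,0,-0.105],[0,0,-0.12],[0,0,-0.135],[0,0,-0.15],[0,0,-0.162],[0,0,-0.171],[0,0,-0.175],[0,0,-0.175]], "translation": [[0.005,0,0],[0.012,-0.001,0],[0.02,-0.002,0],[0.028,-0.004,0],[0.036,-0.006,0],[0.044,-0.008,0],[0.052,-0.01,0],[0.06,-0.0115,0],[0.068,-0.013,0],[0.076,-0.0145,0],[0.084,-0.016,0],[0.092,-0.0175,0],[0.1,-0.0185,0],[0.106,-0.0193,0],[0.106,-0.0193,0]], "grip": [1,1,1,1,1,1,1,1,1,1,1,1,1,1,1]}}

```text
clock: 70.82
tool_pos: [0.4722, 0.0921, 0.0864]
eef_rot: [0.684, 0.73, -0.0, -0.001]
contact_force: [-0.5, 0.7, 6.1]
opening: 0.448
finger_force: 30.0
```

```bash
python3 - <<'E'
from h import *
plan((.4665,.2018,.0865,3.6))
im=cams.snapshot('wrist'); par=cams.camera_params('wrist')
for n in ('handle','slot0','caddy'): print(n,[(np.round(d['position'],4).tolist(),round(d['p'],2)) for d in models.place_of('wrist',n)])
E
```

```text
t 70.83 tcp [0.4722 0.0921 0.0864] ang 3.7 q7 -0.95 F [-0.5  0.7  6.1] open 0.448
(0.4665, 0.2018, 0.0865, 3.6) tr [0.1099, 0.0014, -0.0] turn [-0.001, -0.001, 0.002] dist 0.110
handle [([0.4728, 0.0975, 0.1037], 0.82)]
slot0 [([0.4685, 0.1665, 0.0371], 0.9), ([0.4631, 0.2039, 0.0366], 0.78), ([0.4724, 0.1302, 0.0348], 0.77)]
caddy [([0.4671, 0.1768, -0.0052], 0.91)]
```

Call:
{"method": "jog_arm", "body": {"turn": [[0,0,0],[0,0,0],[0,0,0],[0,0,0],[0,0,0],[0,0,0],[0,0,0],[0,0,0],[0,0,0],[0,0,0],[0,0,0],[0,0,0],[0,0,0],[0,0,0],[0,0,0]], "translation": [[0.005,0,0],[0.012,0,0],[0.02,0.0005,0],[0.029,0.0005,0],[0.038,0.001,0],[0.047,0.001,0],[0.056,0.001,0],[0.065,0.001,0],[0.074,0.001,0],[0.083,0.001,0],[0.092,0.001,0],[0.1,0.001,0],[0.106,0.001,0],[0.11,0.001,0],[0.11,0.001,0]], "grip": [1,1,1,1,1,1,1,1,1,1,1,1,1,1,1]}}

```text
clock: 72.9
tool_pos: [0.4662, 0.2015, 0.0864]
eef_rot: [0.684, 0.729, -0.0, -0.001]
contact_force: [-0.7, -0.0, 6.3]
opening: 0.449
finger_force: 30.0
```

```bash
python3 - <<'E'
from h import *
plan((.4665,.2018,.0865,3.6))
for c in ('wrist','top'):
    im=cams.snapshot(c); par=cams.camera_params(c)
    for n in ('handle','slot0','caddy'): print(c,n,[(np.round(d['position'],4).tolist(),round(d['p'],2)) for d in models.place_of(c,n)])
E
```

```text
t 72.90 tcp [0.4662 0.2015 0.0864] ang 3.7 q7 -1.08 F [-0.7 -0.   6.3] open 0.449
(0.4665, 0.2018, 0.0865, 3.6) tr [0.0003, 0.0003, -0.0001] turn [-0.002, -0.0, 0.001] dist 0.000
wrist handle [([0.4678, 0.2014, 0.1013], 0.67), ([0.4634, 0.2784, 0.0421], 0.57), ([0.4559, 0.3151, 0.0334], 0.22)]
wrist slot0 [([0.4596, 0.2776, 0.0363], 0.86), ([0.4584, 0.3134, 0.0355], 0.65), ([0.469, 0.2383, 0.0316], 0.6), ([0.6724, 0.154, 0.0051], 0.51)]
wrist caddy [([0.4613, 0.2897, -0.0053], 0.76)]
top handle []
top slot0 [([0.4575, 0.347, 0.0365], 0.87), ([0.4597, 0.3179, 0.0393], 0.65)]
top caddy []
```

Call:
{"method": "jog_arm", "body": {"turn": [[0,0,0],[0,0,0],[0,0,0],[0,0,0],[0,0,0],[0,0,0],[0,0,0],[0,0,0],[0,0,0],[0,0,0],[0,0,0],[0,0,0],[0,0,0],[0,0,0],[0,0,0],[0,0,0],[0,0,0],[0,0,0]], "translation": [[0,0,0],[0,0,0],[0,0,0],[0,0,0],[0,0,0],[0,0,0],[0,0,0],[0,0,-0.02],[0,0,-0.05],[0,0,-0.1],[-0.04,0,-0.15],[-0.1,0,-0.15],[-0.16,0,-0.15],[-0.22,0,-0.15],[-0.28,0,-0.15],[-0.3,0,-0.15],[-0.3,0,-0.15],[-0.3,0,-0.15]], "grip": [0,0,0,0,0,0,0,0,0,0,0,0,0,0,0,0,0,0]}}

```text
clock: 75.55
tool_pos: [0.4858, -0.0974, 0.2366]
eef_rot: [0.684, 0.729, 0.0, -0.0]
contact_force: [0.2, 0.8, -0.5]
opening: 1.001
finger_force: 0.0
```

```bash
python3 - <<'E'
from h import *
plan((.5,-.3,.24,3.6))
for c in ('top','wrist','side'):
    im=cams.snapshot(c); cv2.imwrite('pics/f_%s.png'%c,im[...,::-1])
    for n in ('slot0','caddy','handle','board0','castor_fl','enclosure'): print(c,n,[(np.round(d['position'],4).tolist(),round(d['p'],2)) for d in models.place_of(c,n)])
cams.snapshot('top'); l=models.masks_of('top','caddy')
P=np.vstack([box(.204,.12,.034,.038),T2(-.086,0,0,box(.016,.04,.088,.122)),*[T2(x,0,0,box(.012,.04,.084,.118)) for x in(-.046,-.01,.026,.062)]])
if l: print(l[0]['p'],l[0]['pixels'].sum(),fit('top',l[0]['pixels'],P,.461,.289,1.633))
E
```

```text
t 75.55 tcp [ 0.4858 -0.0974  0.2366] ang 3.6 q7 -0.31 F [ 0.2  0.8 -0.5] open 1.001
(0.5, -0.3, 0.24, 3.6) tr [-0.2031, 0.0013, -0.0036] turn [-0.0, -0.001, 0.0] dist 0.203
top slot0 [([0.4598, 0.3493, 0.0371], 0.92), ([0.4593, 0.3153, 0.0375], 0.87), ([0.4643, 0.2816, 0.0373], 0.86), ([0.4661, 0.2426, 0.0426], 0.85)]
top caddy [([0.4622, 0.2853, -0.0005], 0.91), ([0.6679, 0.1595, 0.0001], 0.38)]
top handle [([0.4694, 0.2074, 0.1023], 0.7)]
top board0 [([0.4628, 0.2405, 0.0362], 0.75), ([0.4566, 0.318, 0.0399], 0.63), ([0.468, -0.3344, -0.0044], 0.63), ([0.4586, 0.3498, 0.0429], 0.62), ([0.4576, 0.2798, 0.034], 0.57)]
top castor_fl [([0.6653, 0.1555, -0.0003], 0.65)]
top enclosure [([0.6731, 0.1577, -0.0002], 0.73), ([0.4604, 0.316, 0.0383], 0.34)]
wrist slot0 []
wrist caddy []
wrist handle []
wrist board0 []
wrist castor_fl []
wrist enclosure []
side slot0 [([0.4623, 0.3136, 0.0374], 0.95), ([0.4568, 0.2791, 0.0387], 0.69), ([0.4594, 0.35, 0.0391], 0.67), ([0.4654, 0.2433, 0.0424], 0.59)]
side caddy [([0.4602, 0.2899, -0.0034], 0.77), ([0.6676, 0.158, 0.0028], 0.59)]
side handle [([0.4653, 0.2013, 0.1008], 0.75), ([0.457, 0.2766, 0.0387], 0.28)]
side board0 [([0.6691, 0.1564, 0.0013], 0.69), ([0.4722, -0.3355, -0.0042], 0.65), ([0.4572, 0.276, 0.039], 0.6), ([0.4547, 0.3174, 0.0391], 0.51), ([0.4567, 0.3534, 0.0386], 0.47)]
side castor_fl [([0.6684, 0.1552, 0.0031], 0.24)]
side enclosure [([0.67, 0.156, 0.0033], 0.75)]
0.76 2575 (array([0.46068409, 0.28820627, 1.62364245]), np.float64(0.3772670854749667))
```

```bash
python3 - <<'E'
from h import *
print(slots('top')); print(r.finish_job())
E
```

```text
[([0.4641, 0.2471, 0.0413], 0.6), ([0.465, 0.2838, 0.0371], 0.6), ([0.4611, 0.3174, 0.0334], 0.88), ([0.4593, 0.3504, 0.0399], 0.94), ([0.4584, 0.3515, 0.0422], 0.42)]
the job is handed in; nothing more can be done
None
```

The job is handed in at about 76 s. The enclosure is flat on the mat, all four boards are pressed home in their own slots, and the caddy is within a few millimetres of the outline's centre, nose to the stop bar. I never saw the castors themselves; I take them as trailing because the last 110 mm was pushed straight.

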